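# Load-test the block batteries in the bench tester

## Task

Get all the block batteries that are here seated flat in bays of the battery tester, one to a bay, snaps towards the brass contacts at the far end: lift out any that lie the wrong way round, turn them end for end and put them back, and fetch those lying loose on the bench. Then set the tester by pressing its three keys fully down, one at a time, from left to right, and last hold the round test button fully down for at least three seconds, until the needle has come to rest, and let it up again. Then take all the batteries out again and put them in the black tray, with the other things on the bench left where they are.

Things in the scene. Friction and masses are not known exactly. Their poses are not given: they have to be found in the camera images.
- tester: Battery load tester, a grey box fixed on the mat, 190 mm deep (x, away from the robot), 250 mm wide (y, left). Origin: centre of its underside; deck 30 mm up. On it a black plate (top 38 mm up) with four pockets (bays) 53 mm apart, 51 mm long (x), 29 wide, 8 deep, chamfered; at the far end of each a white contact block (top 52). Keys and button at the front, meter (95 high) at the back.
- bay_0 (a point): Bay 0 counted from the left: where the centre of a seated battery comes, 9 mm above the pocket floor (39 mm above the tester's origin). Axes as the tester's: x along the bay to the brass contacts at its far end, z up. May be empty.
- bay_1 (a point): Bay 1 counted from the left: where the centre of a seated battery comes, 9 mm above the pocket floor (39 mm above the tester's origin). Axes as the tester's: x along the bay to the brass contacts at its far end, z up. May be empty.
- bay_2 (a point): Bay 2 counted from the left: where the centre of a seated battery comes, 9 mm above the pocket floor (39 mm above the tester's origin). Axes as the tester's: x along the bay to the brass contacts at its far end, z up. May be empty.
- bay_3 (a point): Bay 3 counted from the left: where the centre of a seated battery comes, 9 mm above the pocket floor (39 mm above the tester's origin). Axes as the tester's: x along the bay to the brass contacts at its far end, z up. May be empty.
- block_0: 9 V block battery, 48 mm long with the snaps, 26 mm wide, 18 mm thick, 47 g; black and orange. Origin: its centre; x axis along its length to the snaps, y across the 26 mm width, z through the 18 mm thickness. It lies flat (z vertical) in a bay, its top then 10 mm above the black plate, or on the bench at the right. May be absent.
- block_1: 9 V block battery, 48 mm long with the snaps, 26 mm wide, 18 mm thick, 47 g; black and orange. Origin: its centre; x axis along its length to the snaps, y across the 26 mm width, z through the 18 mm thickness. It lies flat (z vertical) in a bay, its top then 10 mm above the black plate, or on the bench at the right. May be absent.
- block_2: 9 V block battery, 48 mm long with the snaps, 26 mm wide, 18 mm thick, 47 g; black and orange. Origin: its centre; x axis along its length to the snaps, y across the 26 mm width, z through the 18 mm thickness. It lies flat (z vertical) in a bay, its top then 10 mm above the black plate, or on the bench at the right. May be absent.
- block_3: 9 V block battery, 48 mm long with the snaps, 26 mm wide, 18 mm thick, 47 g; black and orange. Origin: its centre; x axis along its length to the snaps, y across the 26 mm width, z through the 18 mm thickness. It lies flat (z vertical) in a bay, its top then 10 mm above the black plate, or on the bench at the right. May be absent.
- block_4: 9 V block battery, 48 mm long with the snaps, 26 mm wide, 18 mm thick, 47 g; black and orange. Origin: its centre; x axis along its length to the snaps, y across the 26 mm width, z through the 18 mm thickness. It lies flat (z vertical) in a bay, its top then 10 mm above the black plate, or on the bench at the right. May be absent.
- key_left (a joint): The left one of the three keys: 0 up, 0.004 m fully down. A spring pushes it up: 1.4 N to start it, 4.2 N to hold it fully down. It counts as pressed from 0.0028.
- key_left_top (a point): Middle of the top of that key, a grey cap 17 x 21 mm standing 9 mm above the deck; the keys are 42 mm apart and are pressed straight down.
- key_middle (a joint): The middle one of the three keys: 0 up, 0.004 m fully down. A spring pushes it up: 1.4 N to start it, 4.2 N to hold it fully down. It counts as pressed from 0.0028.
- key_middle_top (a point): Middle of the top of that key, a grey cap 17 x 21 mm standing 9 mm above the deck; the keys are 42 mm apart and are pressed straight down.
- key_right (a joint): The right one of the three keys: 0 up, 0.004 m fully down. A spring pushes it up: 1.4 N to start it, 4.2 N to hold it fully down. It counts as pressed from 0.0028.
- key_right_top (a point): Middle of the top of that key, a grey cap 17 x 21 mm standing 9 mm above the deck; the keys are 42 mm apart and are pressed straight down.
- test_button (a joint): The round test button: 0 up, 0.006 m fully down; momentary. A spring pushes it up: about 2 N to start it, 6 N fully down. It counts as down from 0.0045.
- test_button_top (a point): Middle of the top of the test button, a black disc 30 mm across in an aluminium collar 46 mm across; 22 mm above the deck when up, 10 mm above the collar; pressed straight down.
- needle (a joint): The needle of the meter: 0 rests at the left end of the scale, about 1.25 rad near the right end. While the test button is held fully down it creeps over and comes to rest in about three seconds; when the button is let up it creeps back.
- tray: Shallow open tray of black plastic standing loose on the mat left of the tester, 140 mm (x) by 200 mm (y), 22 mm high, walls and floor 3 mm thick, 0.35 kg; empty at first. Origin at the centre of its underside.
- flux_jar: Jar with a blue lid, 69 mm across, 71 mm tall; stands right of the tester's far part; a bystander, leave it where it is. Origin at the centre of its underside.
- multimeter: Red multimeter, 187 x 76 x 56 mm, lying far left; a bystander, leave it where it is. Origin at the centre of its underside.
- screwdriver: Screwdriver, 197 mm long, lying behind the tray; a bystander, leave it where it is. Origin at the centre of its underside.
- solder_reel: Reel of solder wire, 60 mm across, 48 mm tall, standing at the right; a bystander, leave it where it is. Origin at the centre of its underside.

How it is judged:
On the way, in this order (a step that is already met when the one before it is completed fails the run):
1. every battery lies seated in a bay, snaps to the contacts ((distance between block_0 and bay_0 below 0.007 m or distance between block_0 and bay_1 below 0.007 m or distance between block_0 and bay_2 below 0.007 m or distance between block_0 and bay_3 below 0.007 m) and angle between the x axis of each of block_0, block_1, block_2, block_3, block_4 and the x axis of tester, either way round below 0.12 rad and x of key_middle_top in the frame of block_0 below 0 m and (distance between block_1 and bay_0 below 0.007 m or distance between block_1 and bay_1 below 0.007 m or distance between block_1 and bay_2 below 0.007 m or distance between block_1 and bay_3 below 0.007 m) and x of key_middle_top in the frame of block_1 below 0 m and (distance between block_2 and bay_0 below 0.007 m or distance between block_2 and bay_1 below 0.007 m or distance between block_2 and bay_2 below 0.007 m or distance between block_2 and bay_3 below 0.007 m) and x of key_middle_top in the frame of block_2 below 0 m and (distance between block_3 and bay_0 below 0.007 m or distance between block_3 and bay_1 below 0.007 m or distance between block_3 and bay_2 below 0.007 m or distance between block_3 and bay_3 below 0.007 m) and x of key_middle_top in the frame of block_3 below 0 m and (distance between block_4 and bay_0 below 0.007 m or distance between block_4 and bay_1 below 0.007 m or distance between block_4 and bay_2 below 0.007 m or distance between block_4 and bay_3 below 0.007 m) and x of key_middle_top in the frame of block_4 below 0 m), for 0.3 s.
2. then the left key alone is pressed (value of joint key_left above 0.0028 m and value of joint each of key_middle, key_right, test_button below 0.001 m), for 0.1 s.
3. then the middle key alone is pressed (value of joint key_middle above 0.0028 m and value of joint each of key_left, key_right, test_button below 0.001 m), for 0.1 s.
4. then the right key alone is pressed (value of joint key_right above 0.0028 m and value of joint each of key_left, key_middle, test_button below 0.001 m), for 0.1 s.
5. then the test button is held down for 3 s with every battery seated (all of step 1 and value of joint test_button above 0.0045 m and value of joint each of key_left, key_middle, key_right below 0.001 m), for 3 s.
6. then the test button is let up (value of joint test_button below 0.001 m), for 0.2 s.
At the end, for the whole second after the job is handed in: After the test every battery that is present lies in the tray, its centre inside the tray's outline and less than 50 mm above the tray's underside, at rest; all three keys and the test button are up (x of block_0 in the frame of tray between -0.068 and 0.068 m and y of block_0 in the frame of tray between -0.098 and 0.098 m and z of block_0 in the frame of tray between 0 and 0.05 m and x of block_1 in the frame of tray between -0.068 and 0.068 m and y of block_1 in the frame of tray between -0.098 and 0.098 m and z of block_1 in the frame of tray between 0 and 0.05 m and x of block_2 in the frame of tray between -0.068 and 0.068 m and y of block_2 in the frame of tray between -0.098 and 0.098 m and z of block_2 in the frame of tray between 0 and 0.05 m and x of block_3 in the frame of tray between -0.068 and 0.068 m and y of block_3 in the frame of tray between -0.098 and 0.098 m and z of block_3 in the frame of tray between 0 and 0.05 m and x of block_4 in the frame of tray between -0.068 and 0.068 m and y of block_4 in the frame of tray between -0.098 and 0.098 m and z of block_4 in the frame of tray between 0 and 0.05 m and value of joint each of key_left, key_middle, key_right, test_button below 0.001 m and linear speed of each of block_0, block_1, block_2, block_3, block_4 below 0.02 m/s); the robot touches nothing.
It fails at once if two keys pressed at once (value of joint each of key_left, key_middle above 0.002 m or value of joint each of key_middle, key_right above 0.002 m or value of joint each of key_left, key_right above 0.002 m).
It fails at once if the flux jar shifted by more than 30 mm (distance of flux_jar from where it was at the start of the episode above 0.03 m).
It fails at once if the multimeter shifted by more than 30 mm (distance of multimeter from where it was at the start of the episode above 0.03 m).
It fails at once if the screwdriver shifted by more than 30 mm (distance of screwdriver from where it was at the start of the episode above 0.03 m).
It fails at once if the solder reel shifted by more than 30 mm (distance of solder_reel from where it was at the start of the episode above 0.03 m).
Of block_0, block_2, block_3, block_4 only 2 to 3 are there at a start; the rules pass over those that are not, and their reading is None.
At some moment in a run one of block_3, block_4, tray may be knocked a few centimetres aside while the robot is not near it.
Once in a run the grip may slacken for a moment while it holds something.
It also fails if it takes over 210 s, if anything falls off the work surface, if the arm or the gripper's body presses on something with over 40 N, if the wrist force passes 120 N, or if a joint passes its speed limit or range.

## Robot

A 7-joint arm with a two-finger parallel gripper is mounted at the origin on a cart in front of the work surface, level with it; the furniture and walls round the work are solid. World frame = base frame: x ahead of the robot, y to its left, z up, the work surface at z = 0. Lengths are in m, angles in rad, forces in N, time in s.
With the tool pointing down it reaches from about 0.4 to 0.85 m from the base axis. Payload 4.5 kg.
Tool frame: the origin (TCP) lies between the finger pads; the fingertips stand 19 mm ahead of it and the grasp point (between the pads) is the TCP; z points along the fingers, y is the direction in which the jaws open and shut (so a half turn about z gives the same grasp; the last joint's range is limited). The gripper opens to 88 mm and grips with 3 to 60 N. Pads are 18 mm wide; open, the fingers measure 123 mm over their backs; the gripper's body (75 mm by 187 mm) begins 45 mm behind the grasp point.
Start: joints at [1.243, 0.689, -0.195, 1.565, 0.157, 0.902, -0.215], TCP at [0.221, -0.585, 0.258] pointing down, gripper open.
Joint ranges: [-3.01, 3.01], [-0.46, 2.08], [-1.47, 1.51], [0.13, 2.56], [-1, 4.14], [0.04, 2.09], [-2.66, 2.66]. Speed limits (rad/s): [2.57, 2.57, 3.14, 3.14, 3.14, 3.14, 3.14].

## Interface

Orientations are given as a unit quaternion [x, y, z, w].
In Python, from plant import status, snapshot, finish_job, cut_out, tip_of gives the robot as it stands. The module is installed in compiled form; this text tells all that it offers.
- The arm moves only by the tool carry_out, never from a script. Its arguments are lists of equal length, an entry for each row: "linear": the shift along the world's x, y, z in m, a list of three; "roll": the turn about the world's z in rad. A call has 1 to 8 rows; each row is the pose to reach, as a shift and turn from the pose measured when the call began; what a row does not reach only later rows make up. A row lasts 1/12 s, in which the tool goes at most 41.7 mm and 7.16 degrees, less where a joint would pass 70% of its speed; a pose out of reach is approached as far as the arm can. A call with a gripper value outside its range is refused whole. "gripper" is the opening, from 0 (shut) to 1 (fully open), set as the call begins (left out, the last holds). The fingers move at their own pace and stop on an object; "grip_force" is the grip in N (left out, the last holds). Time passes only in rows, so rows that repeat a pose let the fingers close. It gives the time, the measured TCP pose, the force and the opening at its end, in the units of the state.
- status.get_state(): the state, without advancing time (a new reading comes with each control period).
- snapshot(name): name is "scene" or "top" or "wrist"; returns a dict with "img" (400x640x3 uint8, red, green, blue), "range_z" (400x640 float32, m along the optical axis (not along the pixel's ray), 0 where there is no reading), "fx", "fy", "cx", "cy" (pixels), "world_from_camera" (4x4, takes a point from camera to world coordinates). Camera axes: x right, y down, z forward; pixel columns grow to the right and rows downward; lengths in m; the calibration is good to about 2 mm. A picture is of the moment at which its call begins.
- finish_job(): hands the job in, once; it reports no verdict.
Trained networks look in a picture, given as the dict that the camera call returned (one of the last four; its "shot" number tells which), for a name from the list of things; names that differ only in an ending like _2 or _b are one class to them, and where a whole thing is asked for, a point or a joint stands for the part that bears it (a point fixed in the world has none). Each returns a list of dicts, best first, with "confidence" (0 to 1); they miss things now and then, are a little off and sometimes report something else, mostly with a low value. They report only what shows in the picture. A call takes as long as a camera call.
- cut_out(picture, query): "region" (400x640 bool, what is visible of it) and "pixel" ([column, row] in pixels, amid what is visible of it).
- tip_of(picture, query): "pixel" ([column, row] in pixels: a listed point, or the origin of a listed thing).
The state is a dict: "clock": time; "q": joint angles; "qd": joint speeds; "joint_torque": joint torques, N m; "tool_pos": TCP position; "eef_rot": TCP orientation; "contact_force": force on the tool from outside, world axes, zero at the start; "moment": the same for the moment, N m; "opening": opening from 0.0 (shut) to 1.0 (fully open).
Only numpy, scipy, OpenCV 4.12 (cv2) and the standard library are available. Lean on these libraries where they do the work, as an engineer would, in place of code of your own. Each camera call takes 0.05 s, during which the arm holds its last target.

## Working session

There is one attempt and no reset: what is moved stays moved. The work goes in short steps, Python scripts to look and compute and a tool call to move; the robot and the scene stay as the last step left them, time stands still between calls to the robot, and variables do not carry over. Pictures are saved under pics/ and viewed, and the job is handed in when it is done.

Besides the shell and the picture viewer there is one more tool, called in YAML: its name, and indented under it one key for each argument. carry_out: Moves the arm, as the interface text tells. Its arguments: {"type":"object","properties":{"linear":{"type":"array"},"roll":{"type":"array"},"gripper":{"type":"number"},"grip_force":{"type":"number"}},"required":["linear","roll"]}

```bash
ls; mkdir -p pics; cat > h.py <<'E'
import numpy as np, cv2
from plant import status, snapshot, finish_job, cut_out, tip_of
def save(p,n): cv2.imwrite('pics/'+n,cv2.cvtColor(p['img'],cv2.COLOR_RGB2BGR))
def w(p,px,z=None):
    # pixel to world; by depth or by plane z
    u,v=px; d=np.array([(u-p['cx'])/p['fx'],(v-p['cy'])/p['fy'],1.0]); T=np.array(p['world_from_camera'])
    if z is None:
        r=p['range_z'][int(round(v))-1:int(round(v))+2,int(round(u))-1:int(round(u))+2]; r=r[r>0]
        return (T@np.r_[d*np.median(r),1])[:3] if r.size else None
    D=T[:3,:3]@d; o=T[:3,3]; return o+D*(z-o[2])/D[2]
def cloud(p):
    v,u=np.mgrid[:400,:640]; r=p['range_z']
    P=np.stack([(u-p['cx'])/p['fx']*r,(v-p['cy'])/p['fy']*r,r,np.ones_like(r)],-1)
    W=(P@np.array(p['world_from_camera']).T)[...,:3]; W[r<=0]=np.nan; return W
E
python3 - <<'E'
from h import *
s=status.get_state(); print(s)
for n in ['scene','top']:
    p=snapshot(n); save(p,n+'0.png'); print(n,p['fx'],np.round(p['world_from_camera'],3).tolist())
E
```

```text
pics
{'clock': 0.0, 'q': array([ 1.24279016,  0.69000403, -0.19451911,  1.56632133,  0.1572838 ,
        0.90250284, -0.21510468]), 'qd': array([ 0.00024848,  0.00038956, -0.00088932, -0.00125384,  0.00052354,
        0.00114059,  0.0013    ]), 'joint_torque': array([-8.72191117e-05, -5.27560508e+01, -1.26686923e+00, -1.53427309e+01,
       -5.27243258e-02,  6.62072256e-03,  1.63350674e-04]), 'tool_pos': array([ 0.22098018, -0.58399766,  0.25690367]), 'eef_rot': array([ 9.83674820e-01,  1.79952762e-01, -2.22663343e-04, -8.95418674e-04]), 'contact_force': array([-0.13378868,  0.39767479,  0.32348752]), 'moment': array([-0.04354419,  0.02989728, -0.05069293]), 'opening': 1.0043986849632056}
scene 441.6712423244455 [[-0.708, -0.514, 0.485, -0.108], [-0.706, 0.502, -0.499, 0.673], [0.013, -0.695, -0.719, 1.001], [0.0, 0.0, 0.0, 1.0]]
top 489.69106360195786 [[-0.004, -0.995, 0.104, 0.373], [-1.0, 0.005, 0.003, 0.046], [-0.003, -0.104, -0.995, 1.608], [0.0, 0.0, 0.0, 1.0]]
```

View pics/top0.png

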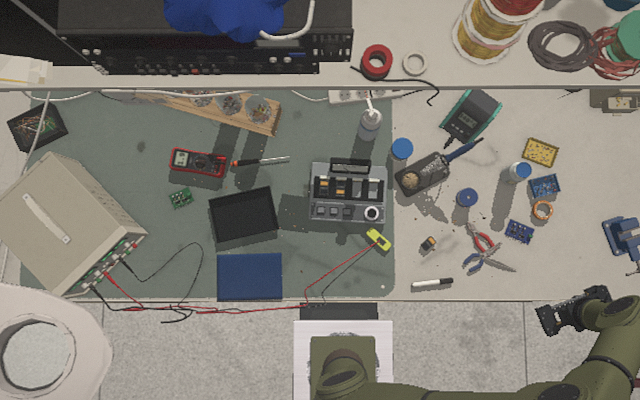

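View pics/scene0.png

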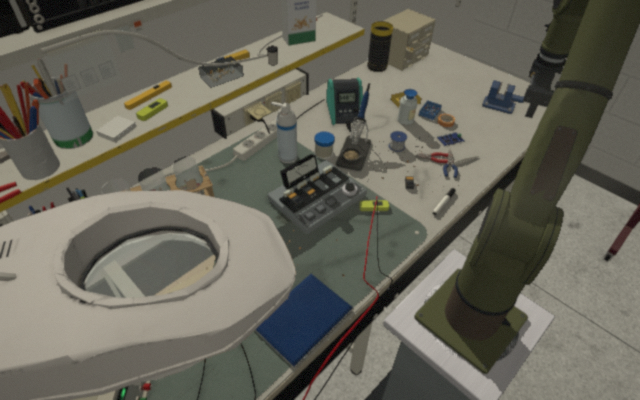

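```bash
python3 - <<'E'
from h import *
p=snapshot('top')
c=p['img'][150:260,180:460]; cv2.imwrite('pics/top_crop.png',cv2.cvtColor(cv2.resize(c,None,fx=2.85,fy=2.85,interpolation=cv2.INTER_CUBIC),cv2.COLOR_RGB2BGR))
for q in ['tester','block_0','tray','flux_jar','multimeter','screwdriver','solder_reel']:
    for r in cut_out(p,q): print('cut',q,round(r['confidence'],2),np.round(r['pixel']),np.round(w(p,r['pixel']),3),r['region'].sum())
for q in ['tester','bay_0','bay_1','bay_2','bay_3','key_left_top','key_middle_top','key_right_top','test_button_top','block_0','tray']:
    for r in tip_of(p,q): print('tip',q,round(r['confidence'],2),np.round(r['pixel'],1),np.round(w(p,r['pixel']),3))
E
```

```text
cut tester 0.76 [353. 193.] [ 0.559 -0.037  0.033] 4540
cut block_0 0.66 [320. 212.] [0.499 0.071 0.042] 26
cut block_0 0.58 [428. 242.] [ 0.4   -0.279  0.018] 115
cut block_0 0.56 [337. 183.] [0.589 0.014 0.048] 124
cut tray 0.91 [241. 211.] [0.504 0.329 0.003] 2747
cut flux_jar 0.73 [368. 213.] [ 0.493 -0.082  0.052] 58
cut flux_jar 0.59 [405. 147.] [ 0.702 -0.202  0.071] 490
cut multimeter 0.98 [197. 162.] [0.661 0.467 0.043] 1259
cut multimeter 0.61 [402. 150.] [ 0.693 -0.194  0.072] 445
cut screwdriver 0.48 [246. 163.] [0.663 0.312 0.021] 165
cut screwdriver 0.44 [326. 186.] [0.58  0.049 0.05 ] 124
cut solder_reel 0.74 [470. 194.] [ 0.553 -0.41   0.048] 315
cut solder_reel 0.67 [199. 163.] [0.66  0.46  0.045] 1249
tip tester 0.59 [347.  193.1] [ 0.559 -0.017  0.042]
tip tester 0.23 [325.2 189.6] [0.569 0.053 0.049]
tip bay_0 0.86 [340.3 187.7] [0.576 0.004 0.047]
tip bay_0 0.86 [357.1 189.4] [ 0.572 -0.051  0.033]
tip bay_0 0.67 [370.7 192. ] [ 0.563 -0.094  0.033]
tip bay_0 0.63 [327.1 189.1] [0.571 0.047 0.05 ]
tip bay_1 0.86 [340.3 187.7] [0.576 0.004 0.047]
tip bay_1 0.86 [3
[... 332 characters left out ...]
.05 ]
tip bay_3 0.86 [340.3 187.7] [0.576 0.004 0.047]
tip bay_3 0.86 [357.1 189.4] [ 0.572 -0.051  0.033]
tip bay_3 0.67 [370.7 192. ] [ 0.563 -0.094  0.033]
tip bay_3 0.63 [327.1 189.1] [0.571 0.047 0.05 ]
tip key_left_top 0.41 [316.  215.1] [0.489 0.083 0.034]
tip key_middle_top 0.48 [337.6 212.8] [0.496 0.013 0.034]
tip key_right_top 0.47 [343.4 212.4] [ 0.497 -0.005  0.037]
tip test_button_top 0.54 [371.  212.9] [ 0.493 -0.093  0.054]
tip block_0 0.7 [350.7 194.6] [ 0.554 -0.029  0.038]
tip block_0 0.55 [425.3 242.2] [ 0.4   -0.271  0.016]
tip block_0 0.48 [339.8 185.8] [0.581 0.006 0.049]
tip block_0 0.44 [326.4 189.1] [0.571 0.049 0.05 ]
tip tray 0.75 [243.6 214.6] [0.493 0.321 0.006]
```

View pics/top_crop.png

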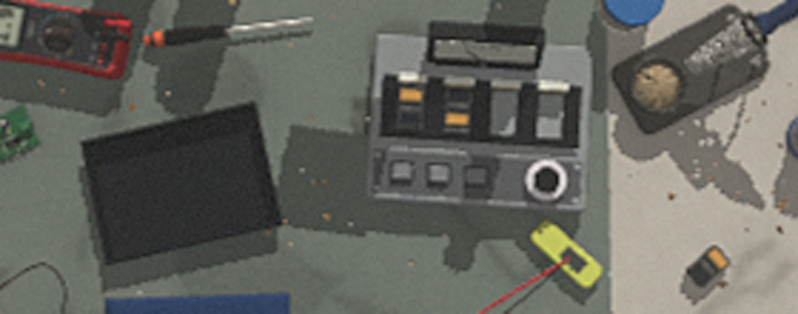

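```bash
python3 - <<'E'
from h import *
p=snapshot('top'); W=cloud(p)
# fit loose battery
def rect(m,name):
    P=W[m][:,:2].astype(np.float32); r=cv2.minAreaRect(P*1000); print(name,r,len(P))
sub=np.zeros((400,640),bool); sub[225:262,405:450]=1
rect(sub&(W[...,2]>0.012)&(W[...,2]<0.03),'loose')
sub[:]=0; sub[160:225,300:395]=1
rect(sub&(W[...,2]>0.025)&(W[...,2]<0.04),'tester')
sub[:]=0; sub[180:250,200:285]=1
rect(sub&(W[...,2]>0.012)&(W[...,2]<0.03),'tray')
# any heights on right bench
z=W[...,2]; m=((z>0.01)&(z<0.03)).astype(np.uint8); m[:90]=0;m[300:]=0;m[:,:385]=0
n,l,st,ce=cv2.connectedComponentsWithStats(m)
for i in range(1,n):
    if st[i,4]>30: print(st[i],np.round(ce[i]),np.round(w(p,ce[i]),3))
q=snapshot('wrist'); save(q,'w0.png')
T=np.array(q['world_from_camera']); print(T.round(3), q['fx'])
E
```

```text
loose ((398.5662536621094, -281.8332824707031), (27.084186553955078, 45.805152893066406), 39.720428466796875) 111
tester ((562.4012451171875, -22.395248413085938), (249.68496704101562, 190.29385375976562), 86.1941909790039) 2954
tray ((510.4328308105469, 330.6263427734375), (196.2379150390625, 229.27952575683594), 10.844024658203125) 436
[590  90   7  17  58] [593.  98.] [ 0.874 -0.837  0.023]
[439 124  28  25 136] [451. 137.] [ 0.745 -0.363  0.019]
[523 137  37  31 216] [541. 152.] [ 0.698 -0.664  0.005]
[395 151  55  46 674] [421. 174.] [ 0.622 -0.264  0.014]
[501 167  11  18  42] [504. 176.] [ 0.612 -0.529  0.031]
[554 173   7  19  45] [557. 182.] [ 0.595 -0.709  0.014]
[530 178   7  20  47] [533. 187.] [ 0.58  -0.628  0.015]
[533 200  21  19 156] [543. 209.] [ 0.508 -0.662  0.002]
[603 216  25  40 296] [614. 235.] [ 0.42  -0.876  0.024]
[468 222   9  11  36] [472. 227.] [ 0.448 -0.425  0.012]
[422 236  15  14 117] [429. 243.] [ 0.399 -0.28   0.021]
[385 238   7  13  55] [387. 245.] [ 0.393 -0.146  0.018]
[476 240  27  25 117] [487. 250.] [ 0.373 -0.471  0.01 ]
[464 253  16  11  41] [471. 257.] [ 0.352 -0.418  0.013]
[470 263  12   9  38] [476. 267.] [ 0.32  -0.431  0.012]
[412 278  42  10 199] [433. 282.] [ 0.273 -0.291  0.018]
[[ 0.353 -0.888 -0.294  0.298]
 [-0.935 -0.336 -0.111 -0.556]
 [-0.     0.315 -0.949  0.383]
 [ 0.     0.     0.     1.   ]] 335.7446443836973
```

View pics/w0.png

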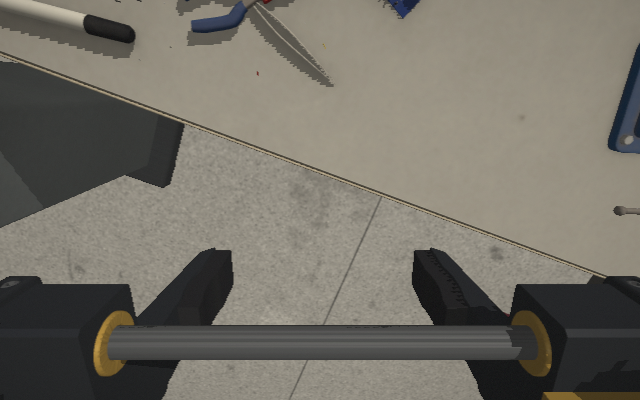

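carry_out:
  linear:
    - [0.02,0.035,0]
    - [0.04,0.07,0]
    - [0.06,0.105,0]
    - [0.08,0.14,0]
    - [0.1,0.175,0]
    - [0.12,0.21,0]
    - [0.14,0.245,0]
    - [0.15,0.27,0]
  roll: [-0.05,-0.1,-0.15,-0.2,-0.25,-0.3,-0.35,-0.4]

```text
clock: 1.82
tool_pos: [0.374, -0.3109, 0.258]
eef_rot: [1.0, -0.018, 0.001, -0.001]
contact_force: [0.4, 0.4, 0.3]
opening: 0.998
```

```bash
python3 - <<'E'
from h import *
q=snapshot('wrist'); save(q,'w1.png'); s=status.get_state(); print(s['clock'],s['tool_pos'],s['eef_rot'])
for n in ['block_0','solder_reel']:
    for r in cut_out(q,n): print('cut',n,round(r['confidence'],2),np.round(r['pixel']),np.round(w(q,r['pixel']),3),r['region'].sum())
E
```

```text
1.8667 [ 0.37573329 -0.30585197  0.25788386] [ 0.99987275 -0.01571353  0.00107909 -0.00253256]
cut block_0 0.93 [294. 144.] [ 0.402 -0.281  0.015] 1066
cut solder_reel 0.81 [407.   9.] [ 0.523 -0.392  0.044] 1299
```

View pics/w1.png

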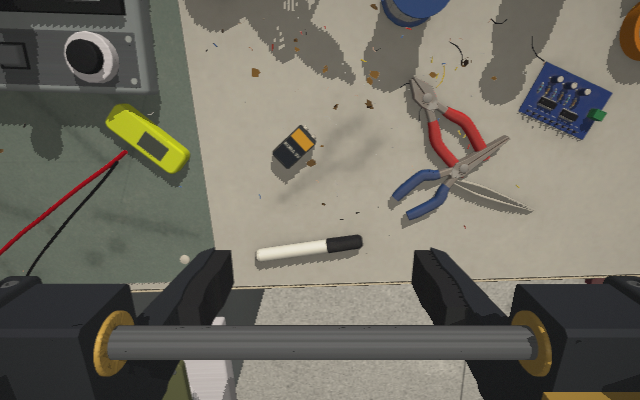

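carry_out:
  linear:
    - [0.02,0.035,0]
    - [0.04,0.07,0]
    - [0.06,0.105,0]
    - [0.08,0.14,0]
    - [0.1,0.175,0]
    - [0.12,0.21,0]
    - [0.14,0.245,0]
    - [0.15,0.27,0]
  roll: [0,0,-0.01,-0.01,-0.02,-0.03,-0.03,-0.03]

```text
clock: 2.63
tool_pos: [0.5254, -0.0403, 0.2581]
eef_rot: [1.0, -0.03, 0.002, -0.001]
contact_force: [0.0, 0.8, 0.1]
opening: 1.004
```

```bash
cat > look.py <<'E'
from h import *
import sys
q=snapshot('wrist'); save(q,sys.argv[1]); s=status.get_state(); print(s['clock'],s['tool_pos'].round(4),s['eef_rot'].round(4),'yaw',round(float(2*np.arctan2(s['eef_rot'][1],s['eef_rot'][0])),3))
for n in sys.argv[2:]:
    if n.startswith('+'):
        for r in tip_of(q,n[1:]): print('tip',n,round(r['confidence'],2),np.round(r['pixel'],1),np.round(w(q,r['pixel']),4))
    else:
        for r in cut_out(q,n):
            x=cloud(q)[r['region']]; x=x[~np.isnan(x[:,0])]; zt=np.nanpercentile(x[:,2],80); t=x[x[:,2]>zt-0.004]
            print('cut',n,round(r['confidence'],2),np.round(r['pixel']),np.round(w(q,r['pixel']),3),r['region'].sum(),'top',zt.round(4),cv2.minAreaRect((t[:,:2]*1000).astype(np.float32)))
np.save('lastcloud.npy',cloud(q)); np.save('lastT.npy',q['world_from_camera'])
E
python3 look.py w2.png block_0 +bay_0 +key_left_top +key_middle_top +key_right_top +test_button_top +tester
```

```text
2.6833 [ 0.5269 -0.0345  0.2581] [ 0.9996 -0.0268  0.0024 -0.0028] yaw -0.054
cut block_0 0.91 [520. 258.] [ 0.398 -0.275  0.014] 951 top 0.0148 ((398.0414733886719, -279.13330078125), (26.878816604614258, 43.62089920043945), 41.81619644165039)
cut block_0 0.86 [277. 124.] [0.578 0.002 0.046] 1318 top 0.0469 ((576.0968017578125, 5.418176651000977), (26.55392074584961, 43.98189926147461), 85.69842529296875)
cut block_0 0.71 [223. 128.] [0.578 0.055 0.047] 1416 top 0.0469 ((576.42529296875, 58.35369873046875), (26.686067581176758, 44.4578857421875), 85.5525894165039)
tip +bay_0 0.95 [379.4 135.9] [ 0.5587 -0.102   0.0284]
tip +bay_0 0.76 [274.1 133.1] [0.5702 0.0052 0.0462]
tip +bay_0 0.69 [327.2 126.7] [ 0.5715 -0.0479  0.0288]
tip +key_left_top 0.61 [227.9 195.4] [0.5064 0.0632 0.0379]
tip +key_left_top 0.34 [20.6 43.8] [0.6713 0.2585 0.01  ]
tip +key_middle_top 0.81 [260.  198.6] [0.5006 0.0291 0.0376]
tip +key_middle_top 0.7 [380.5 131.4] [ 0.5633 -0.1031  0.0289]
tip +key_right_top 0.67 [296.1 197.9] [ 0.4991 -0.01    0.0379]
tip +test_button_top 0.95 [376.4 201.1] [ 0.4945 -0.0947  0.0507]
tip +tester 0.96 [302.3 135. ] [ 0.5656 -0.022   0.0372]
tip +tester 0.67 [276.3 129.3] [0.5737 0.0027 0.0454]
```

View pics/w2.png

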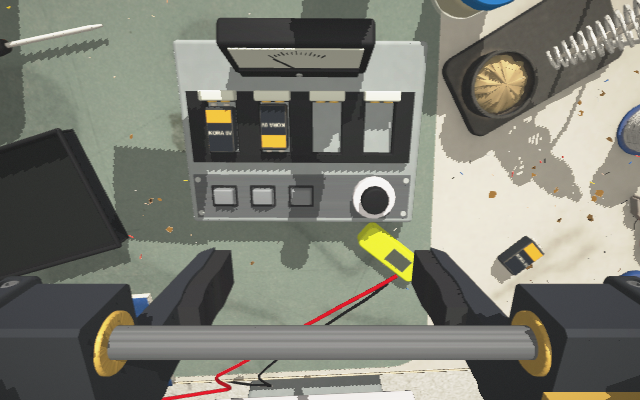

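carry_out:
  linear:
    - [0.02,0.02,0]
    - [0.04,0.035,-0.02]
    - [0.049,0.04,-0.05]
    - [0.049,0.04,-0.085]
    - [0.049,0.04,-0.12]
    - [0.049,0.04,-0.14]
    - [0.049,0.04,-0.14]
    - [0.049,0.04,-0.14]
  roll: [-0.01,-0.02,-0.02,-0.02,-0.02,-0.02,-0.02,-0.02]
  gripper: 0.43
  grip_force: 25

```text
clock: 3.7
tool_pos: [0.5705, -0.0062, 0.1176]
eef_rot: [0.999, -0.044, -0.001, 0.001]
contact_force: [0.2, -0.1, 1.2]
opening: 0.437
```

```bash
python3 look.py w3.png block_0; python3 -c "
from h import *; s=status.get_state(); print(s['q'].round(3),s['opening'],s['contact_force'])"
```

```text
3.75 [ 0.5716 -0.0059  0.1189] [ 9.99e-01 -4.38e-02  6.00e-04  5.00e-04] yaw -0.088
cut block_0 0.8 [223. 219.] [0.581 0.056 0.046] 3253 top 0.0468 ((578.8463745117188, 58.38007354736328), (27.047649383544922, 49.52898025512695), 85.87915802001953)
cut block_0 0.76 [304. 216.] [0.578 0.005 0.046] 2883 top 0.0468 ((577.0183715820312, 5.563351631164551), (26.515169143676758, 46.11642074584961), 86.32273864746094)
[-0.075  0.817  0.007  1.846 -0.009  0.476 -1.721] 0.4308653025243694 [0.22027427 0.66309516 0.38977951]
```

View pics/w3.png

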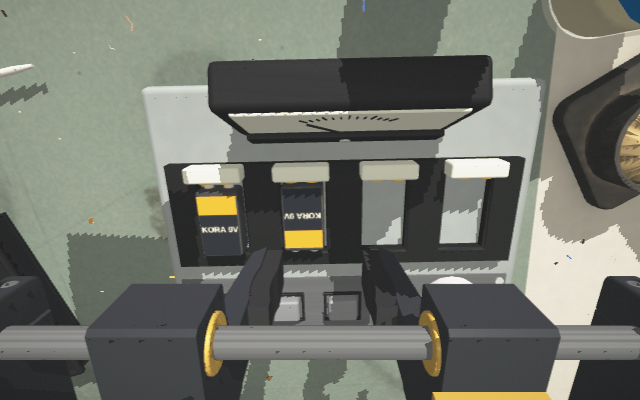

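carry_out:
  linear:
    - [0.0045,0.0115,0]
    - [0.0045,0.0115,0]
    - [0.0045,0.0115,-0.02]
    - [0.0045,0.0115,-0.035]
    - [0.0045,0.0115,-0.04]
    - [0.0045,0.0115,-0.04]
  roll: [0.015,0.015,0.015,0.015,0.015,0.015]

```text
clock: 4.3
tool_pos: [0.5765, 0.0064, 0.0793]
eef_rot: [0.999, -0.036, 0.001, 0.0]
contact_force: [-1.2, -0.6, 0.1]
opening: 0.432
```

```bash
python3 look.py w4.png block_0
```

```text
4.35 [0.577  0.0062 0.08  ] [ 9.994e-01 -3.590e-02  1.600e-03  3.000e-04] yaw -0.072
cut block_0 0.74 [324. 250.] [0.579 0.005 0.046] 3819 top 0.0468 ((576.778076171875, 5.525791168212891), (26.51461410522461, 44.693870544433594), 86.33953857421875)
cut block_0 0.72 [224. 243.] [0.587 0.057 0.046] 3638 top 0.0468 ((590.5911865234375, 55.91960144042969), (32.559627532958984, 63.31636428833008), 59.1212272644043)
```

View pics/w4.png

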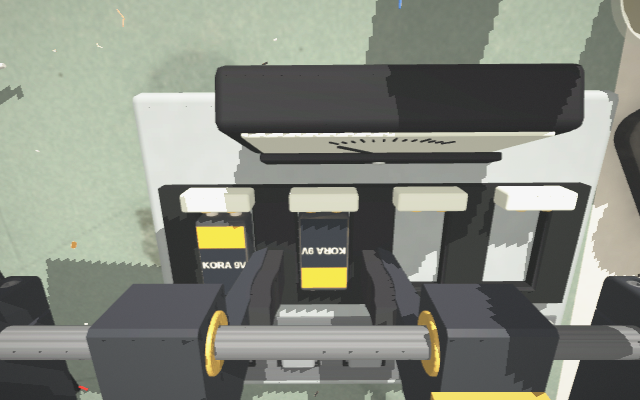

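carry_out:
  linear:
    - [-0.001,-0.001,-0.012]
    - [-0.001,-0.001,-0.0205]
    - [-0.001,-0.001,-0.0205]
    - [-0.001,-0.001,-0.0205]
  roll: [0,0,0,0]

```text
clock: 4.73
tool_pos: [0.5758, 0.005, 0.0593]
eef_rot: [0.999, -0.036, 0.001, 0.0]
contact_force: [0.2, -0.5, 0.0]
opening: 0.426
```

carry_out:
  linear:
    - [0,0,0]
    - [0,0,0]
    - [0,0,0]
    - [0,0,0]
    - [0,0,0]
    - [0,0,0]
  roll: [0,0,0,0,0,0]
  gripper: 0.2
  grip_force: 25

```text
clock: 5.23
tool_pos: [0.5759, 0.005, 0.0594]
eef_rot: [0.999, -0.036, 0.002, 0.0]
contact_force: [0.6, 0.6, -0.6]
opening: 0.299
```

carry_out:
  linear:
    - [0,0,0.01]
    - [0,0,0.04]
    - [0,0,0.075]
    - [0,0,0.1]
    - [-0.002,-0.01,0.1]
    - [-0.003,-0.02,0.1]
    - [-0.005,-0.03,0.1]
    - [-0.007,-0.04,0.1]
  roll: [0,0,0.1,0.22,0.34,0.46,0.58,0.7]

```text
clock: 5.9
tool_pos: [0.5689, -0.0356, 0.1605]
eef_rot: [0.95, 0.312, 0.002, 0.0]
contact_force: [0.4, -0.2, -1.4]
opening: 0.294
```

```bash
python3 - <<'E'
from h import *
C=np.load('lastcloud.npy'); z=C[...,2]
a=-0.072; R=np.array([[np.cos(a),np.sin(a)],[-np.sin(a),np.cos(a)]])
P=(C[...,:2]-np.array([0.5743,0.0054]))@R.T   # tester frame about bay1
for nm,yc in [('bay2',-0.053),('bay3',-0.106)]:
    m=(abs(P[...,1]-yc)<0.02)&(abs(P[...,0])<0.035)&(z<0.0335)&(z>0.02)
    X=P[m]; print(nm,m.sum(),'x',np.percentile(X[:,0],[1,50,99]).round(4),'y',np.percentile(X[:,1],[1,50,99]).round(4),'z',np.median(z[m]).round(4))
m=(abs(P[...,1]+0.0265)<0.008)&(abs(P[...,0])<0.02); print('plate z',np.nanmedian(z[m]))
E
```

```text
bay2 3359 x [-0.025  -0.      0.0197] y [-0.0675 -0.0557 -0.04  ] z 0.0287
bay3 3702 x [-0.0248 -0.0017  0.0208] y [-0.1208 -0.109  -0.0949] z 0.0288
plate z 0.09749498749122296
```

carry_out:
  linear:
    - [0,-0.005,0]
    - [0,-0.01,0]
    - [0,-0.012,0]
    - [0,-0.012,0]
    - [0,-0.012,0]
    - [0,-0.012,0]
    - [0,-0.012,0]
    - [0,-0.012,0]
  roll: [0.12,0.24,0.36,0.48,0.6,0.72,0.84,0.96]

```text
clock: 6.57
tool_pos: [0.5689, -0.0482, 0.1613]
eef_rot: [0.697, 0.717, 0.002, -0.0]
contact_force: [0.1, -1.0, -0.7]
opening: 0.296
```

carry_out:
  linear:
    - [0,0,0]
    - [0,0,0]
    - [0,0,0]
    - [0,0,0]
    - [0,0,0]
    - [0,0,0]
    - [0,0,0]
    - [0,0,0]
  roll: [0.12,0.24,0.36,0.48,0.6,0.72,0.84,0.96]

```text
clock: 7.23
tool_pos: [0.5689, -0.049, 0.162]
eef_rot: [0.284, 0.959, 0.001, -0.0]
contact_force: [-0.4, -0.0, 0.1]
opening: 0.295
```

```bash
python3 look.py w5.png; python3 -c "
from h import *; s=status.get_state(); print(s['q'].round(3),s['opening'],s['contact_force'])"
```

```text
7.2833 [ 0.5688 -0.0491  0.1617] [ 2.821e-01  9.594e-01  7.000e-04 -5.000e-04] yaw 2.57
[ 0.421  0.846 -0.738  1.802  0.768  0.808  0.287] 0.2951687528990646 [-0.33027628 -0.33723182 -0.52372798]
```

View pics/w5.png

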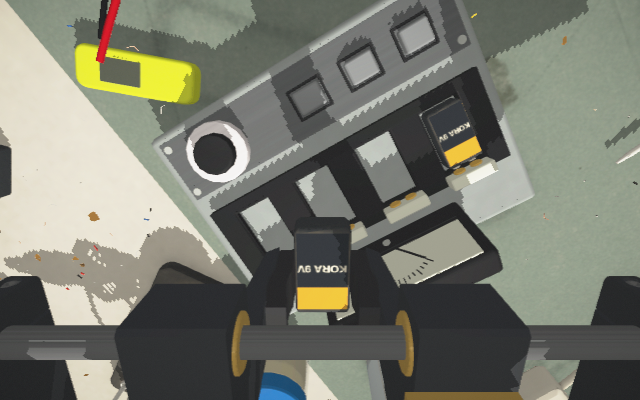

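carry_out:
  linear:
    - [0,0.0015,0]
    - [0,0.0015,0]
    - [0,0.0015,0]
    - [0,0.0015,0]
    - [-0.0005,0.0015,-0.02]
    - [-0.0005,0.0015,-0.04]
    - [-0.0005,0.0015,-0.06]
    - [-0.0005,0.0015,-0.06]
  roll: [0.12,0.24,0.36,0.48,0.5,0.5,0.5,0.5]

```text
clock: 7.95
tool_pos: [0.5662, -0.0491, 0.099]
eef_rot: [0.037, 0.999, -0.001, -0.003]
contact_force: [-0.4, -1.3, -0.6]
opening: 0.296
```

```bash
python3 look.py w6.png block_0
```

```text
8.0 [ 0.5671 -0.0484  0.1007] [ 3.700e-02  9.993e-01 -3.000e-04 -2.400e-03] yaw 3.068
cut block_0 0.92 [500. 235.] [0.571 0.054 0.047] 4156 top 0.0466 ((576.2644653320312, 58.24929428100586), (26.768932342529297, 45.35316848754883), 85.75443267822266)
cut block_0 0.67 [324. 263.] [ 0.56  -0.048  0.086] 5215 top 0.0863 ((564.788818359375, -48.820186614990234), (26.479604721069336, 45.414527893066406), 86.20597076416016)
```

View pics/w6.png

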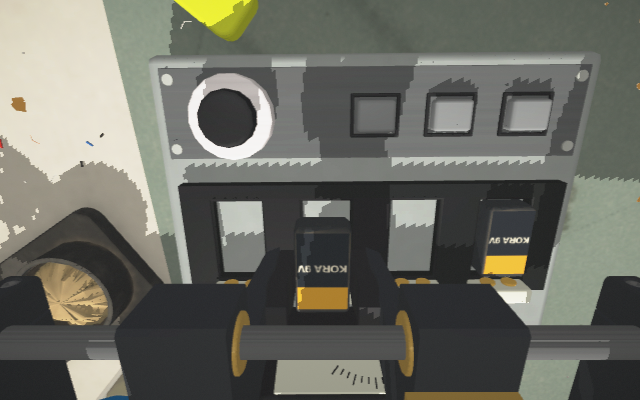

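carry_out:
  linear:
    - [0.004,0.001,0]
    - [0.004,0.001,-0.015]
    - [0.004,0.001,-0.027]
    - [0.004,0.001,-0.027]
    - [0.004,0.001,-0.027]
  roll: [0,0,0,0,0]

```text
clock: 8.47
tool_pos: [0.5721, -0.0469, 0.0751]
eef_rot: [0.037, 0.999, -0.0, -0.001]
contact_force: [0.5, 0.8, -1.3]
opening: 0.295
```

```bash
python3 look.py w7.png block_0; python3 - <<'E'
from h import *
C=np.load('lastcloud.npy'); z=C[...,2]
a=-0.072; R=np.array([[np.cos(a),np.sin(a)],[-np.sin(a),np.cos(a)]])
P=(C[...,:2]-np.array([0.5743,0.0054]))@R.T
for nm,yc in [('bay1',0),('bay2',-0.053),('bay3',-0.106)]:
    m=(abs(P[...,1]-yc)<0.02)&(abs(P[...,0])<0.035)&(z<0.0335)&(z>0.02)
    X=P[m]; print(nm,m.sum(),'x',np.percentile(X[:,0],[1,50,99]).round(4),'y',np.percentile(X[:,1],[1,50,99]).round(4),'z',np.median(z[m]).round(4))
E
```

```text
8.5167 [ 0.5722 -0.0469  0.0754] [ 3.680e-02  9.993e-01  1.000e-04 -1.100e-03] yaw 3.068
cut block_0 0.87 [325. 265.] [ 0.567 -0.045  0.062] 5268 top 0.0628 ((571.0388793945312, -46.83699035644531), (26.4052677154541, 45.46830749511719), 85.57430267333984)
cut block_0 0.7 [524. 243.] [0.571 0.056 0.046] 5506 top 0.0466 ((576.157470703125, 58.39679718017578), (27.436233520507812, 45.11571502685547), 85.19184875488281)
bay1 4258 x [-0.0347 -0.0001  0.0259] y [-0.0122  0.0023  0.0154] z 0.0287
bay2 964 x [-0.035  -0.0194 -0.0139] y [-0.0708 -0.053  -0.0369] z 0.0287
bay3 4345 x [-0.0347 -0.0009  0.0261] y [-0.1204 -0.1071 -0.0925] z 0.0287
```

View pics/w7.png

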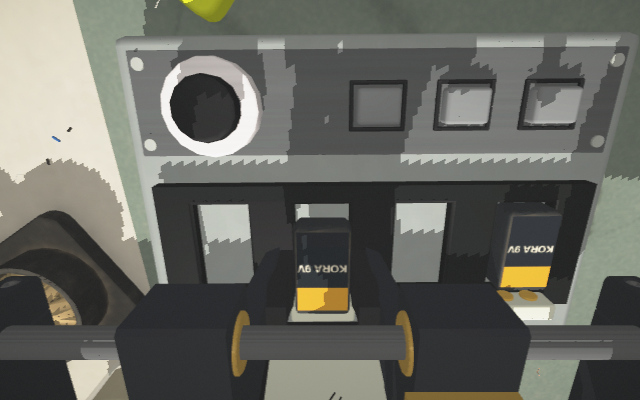

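carry_out:
  linear:
    - [-0.002,-0.0005,0]
    - [-0.002,-0.0005,-0.003]
    - [-0.002,-0.0005,-0.008]
    - [-0.002,-0.0005,-0.012]
    - [-0.002,-0.0005,-0.0155]
    - [-0.002,-0.0005,-0.0155]
  roll: [0,0,0,0,0,0]

```text
clock: 9.07
tool_pos: [0.5703, -0.0475, 0.0596]
eef_rot: [0.037, 0.999, -0.0, -0.001]
contact_force: [-0.0, -0.7, 2.5]
opening: 0.295
```

```bash
python3 look.py w8.png block_0; python3 -c "
from h import *; s=status.get_state(); print(s['opening'],s['contact_force'])"
```

```text
9.1167 [ 0.5702 -0.0475  0.0598] [ 3.690e-02  9.993e-01 -1.000e-04 -1.100e-03] yaw 3.068
cut block_0 0.74 [542. 262.] [0.571 0.055 0.046] 6344 top 0.0466 ((576.3218383789062, 58.16218948364258), (27.02880859375, 45.393760681152344), 86.07266998291016)
cut block_0 0.68 [192. 118.] [ 0.495 -0.093  0.051] 4793 top 0.051 ((493.7527160644531, -93.03099060058594), (29.103879928588867, 29.033924102783203), 58.564483642578125)
cut block_0 0.66 [323. 262.] [ 0.563 -0.047  0.047] 5259 top 0.0473 ((568.94970703125, -47.313079833984375), (26.5139102935791, 44.89319610595703), 86.04273223876953)
0.294587539854465 [ 0.35002576 -0.70488071  0.63580696]
```

carry_out:
  linear:
    - [0,0,0]
    - [0,0,0]
    - [0,0,0]
    - [0,0,0.01]
    - [0,0,0.04]
    - [0,0,0.075]
    - [0,0,0.1]
    - [0,0,0.1]
  roll: [0,0,0,0,0,0,0,0]
  gripper: 0.42

```text
clock: 9.83
tool_pos: [0.5731, -0.0461, 0.1655]
eef_rot: [0.037, 0.999, 0.001, 0.003]
contact_force: [-0.1, -0.3, 0.2]
opening: 0.42
```

```bash
python3 look.py w9.png block_0; python3 -c "
from h import *; s=status.get_state(); print(s['q'].round(3),s['opening'],s['contact_force'])"
```

```text
9.8833 [ 0.5719 -0.0469  0.1631] [3.690e-02 9.993e-01 3.000e-04 1.900e-03] yaw 3.068
cut block_0 0.97 [322. 194.] [ 0.567 -0.045  0.047] 2065 top 0.0468 ((569.00390625, -47.316776275634766), (26.3990478515625, 44.22776412963867), 86.44178771972656)
cut block_0 0.67 [457. 190.] [0.571 0.057 0.047] 2390 top 0.0467 ((576.1893920898438, 58.78486251831055), (27.11088752746582, 44.57941818237305), 86.03569030761719)
cut block_0 0.56 [1. 4.] [ 0.412 -0.278  0.001] 71 top 0.0022 ((413.2236022949219, -277.7348327636719), (3.220160722732544, 11.589080810546875), 45.9386100769043)
[ 0.473  0.886 -0.857  1.794  0.861  0.883  0.703] 0.41408242116638205 [-1.25482612  0.07261449 -1.39427589]
```

View pics/w9.png

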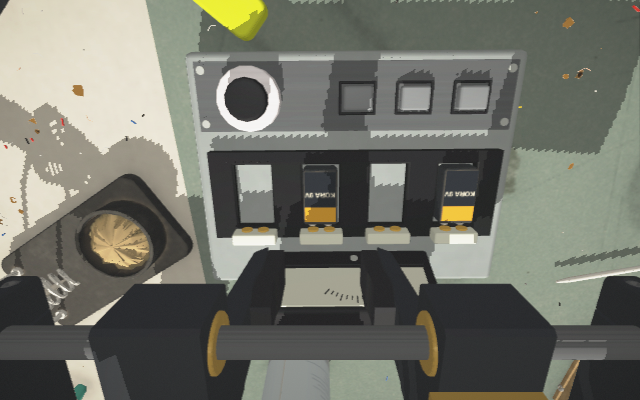

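carry_out:
  linear:
    - [-0.015,-0.02,0]
    - [-0.04,-0.054,0]
    - [-0.065,-0.088,0]
    - [-0.09,-0.122,0]
    - [-0.115,-0.156,0]
    - [-0.14,-0.19,0]
    - [-0.16,-0.217,0]
    - [-0.172,-0.233,0]
  roll: [-0.1,-0.2,-0.3,-0.4,-0.5,-0.6,-0.7,-0.78]

```text
clock: 10.6
tool_pos: [0.3937, -0.2843, 0.1598]
eef_rot: [0.419, 0.908, -0.002, -0.002]
contact_force: [-0.6, 0.0, -0.7]
opening: 0.419
```

```bash
python3 look.py w10.png block_0; python3 -c "
from h import *; s=status.get_state(); print(s['q'].round(3),s['opening'],s['contact_force'])"
```

```text
10.65 [ 0.3917 -0.2867  0.1596] [ 0.4219  0.9066 -0.0034 -0.0033] yaw 2.271
cut block_0 0.94 [330. 187.] [ 0.394 -0.276  0.015] 1708 top 0.0148 ((396.90667724609375, -278.8173522949219), (26.44565200805664, 44.24163818359375), 40.08320617675781)
[ 0.933  0.751 -0.667  2.051  0.812  0.627  0.409] 0.42175949602940316 [-0.68849276 -0.68537687 -0.225298  ]
```

View pics/w10.png

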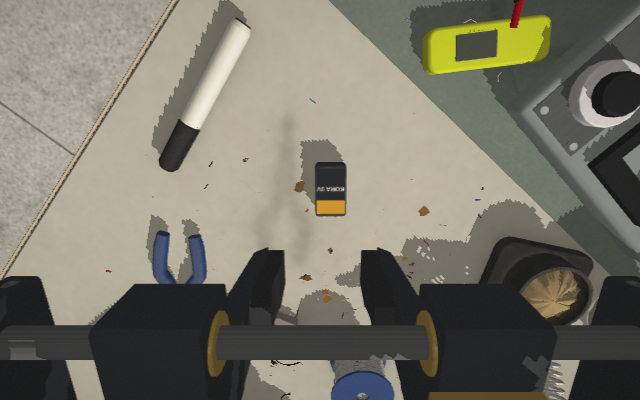

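carry_out:
  linear:
    - [0.005,0.008,-0.03]
    - [0.005,0.008,-0.065]
    - [0.005,0.008,-0.095]
    - [0.005,0.008,-0.11]
    - [0.005,0.008,-0.11]
    - [0.005,0.008,-0.11]
  roll: [0,0,0,0,0,0]

```text
clock: 11.2
tool_pos: [0.3995, -0.2745, 0.0491]
eef_rot: [0.417, 0.909, -0.002, -0.003]
contact_force: [-0.3, 0.3, 0.5]
opening: 0.415
```

```bash
python3 look.py w11.png block_0; python3 -c "
import numpy as np
C=np.load('lastcloud.npy').reshape(-1,3); m=(np.hypot(C[:,0]-.397,C[:,1]+.279)<.06)&(C[:,2]<.006); print(np.percentile(C[m,2],[5,50,95]))"
```

```text
11.25 [ 0.3999 -0.2751  0.05  ] [ 0.4171  0.9088 -0.0016 -0.0025] yaw 2.281
cut block_0 0.81 [312. 247.] [ 0.393 -0.275  0.014] 4077 top 0.0147 ((397.0216369628906, -279.0156555175781), (26.409027099609375, 45.22098159790039), 40.696754455566406)
[-0.00439862 -0.00341245 -0.0023645 ]
```

View pics/w11.png

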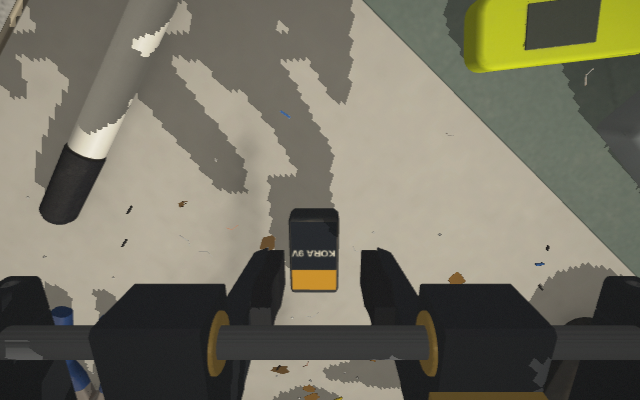

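carry_out:
  linear:
    - [-0.003,-0.004,0]
    - [-0.003,-0.004,-0.012]
    - [-0.003,-0.004,-0.023]
    - [-0.003,-0.004,-0.023]
    - [-0.003,-0.004,-0.023]
  roll: [0,0,0,0,0]

```text
clock: 11.72
tool_pos: [0.3972, -0.2799, 0.0282]
eef_rot: [0.418, 0.909, -0.002, -0.002]
contact_force: [0.6, 0.1, 0.3]
opening: 0.42
```

carry_out:
  linear:
    - [0,0,0]
    - [0,0,0]
    - [0,0,0]
    - [0,0,0]
    - [0,0,0]
    - [0,0,0]
  roll: [0,0,0,0,0,0]
  gripper: 0.2
  grip_force: 25

```text
clock: 12.22
tool_pos: [0.3976, -0.2803, 0.0291]
eef_rot: [0.418, 0.909, -0.002, -0.001]
contact_force: [0.3, -0.1, 6.4]
opening: 0.298
```

carry_out:
  linear:
    - [0,0,0.01]
    - [0,0,0.04]
    - [0,0,0.075]
    - [0,0,0.11]
    - [0,0,0.13]
    - [0,0,0.13]
  roll: [0,0,0,0,0,0]

```text
clock: 12.72
tool_pos: [0.3994, -0.281, 0.1629]
eef_rot: [0.418, 0.909, -0.002, 0.003]
contact_force: [0.6, -0.4, -1.1]
opening: 0.294
```

```bash
python3 look.py w12.png block_0;python3 -c "
from h import *; s=status.get_state(); print(s['q'].round(3),s['opening'],s['contact_force'])"
```

```text
12.7667 [ 0.3984 -0.281   0.1609] [ 0.418   0.9084 -0.0022  0.0014] yaw 2.279
cut block_0 0.83 [323. 260.] [ 0.395 -0.276  0.148] 5044 top 0.1484 ((398.43939208984375, -280.0391540527344), (26.329391479492188, 45.81517028808594), 40.57313919067383)
[ 0.918  0.749 -0.658  2.054  0.813  0.617  0.4  ] 0.2929582949053266 [-0.2097026  -0.74192218 -0.17774969]
```

View pics/w12.png

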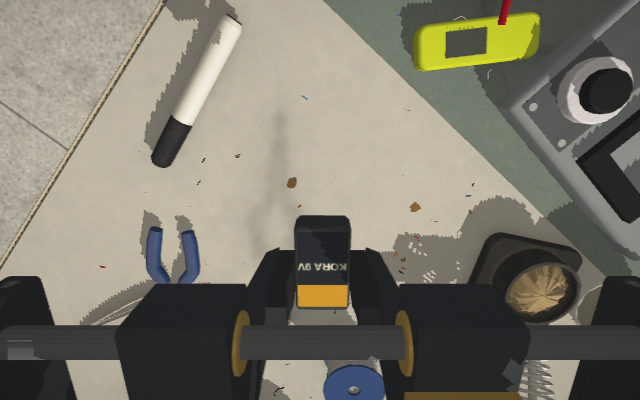

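carry_out:
  linear:
    - [0.015,0.015,0]
    - [0.035,0.037,0]
    - [0.06,0.063,0]
    - [0.085,0.09,0]
    - [0.11,0.116,0]
    - [0.135,0.143,0]
    - [0.155,0.165,0]
    - [0.171,0.181,0]
  roll: [0.1,0.2,0.3,0.4,0.5,0.6,0.7,0.79]

```text
clock: 13.48
tool_pos: [0.5692, -0.0964, 0.1576]
eef_rot: [0.032, 0.999, -0.001, -0.0]
contact_force: [-0.7, -0.7, -0.3]
opening: 0.294
```

carry_out:
  linear:
    - [0,0,-0.02]
    - [0,0,-0.045]
    - [0,0,-0.06]
    - [0,0,-0.06]
    - [0,0,-0.06]
  roll: [0,0,0,0,0]

```text
clock: 13.9
tool_pos: [0.5678, -0.0962, 0.0957]
eef_rot: [0.032, 0.999, -0.001, -0.002]
contact_force: [0.5, 0.1, -0.0]
opening: 0.294
```

```bash
python3 look.py w13.png block_0;python3 -c "
from h import *; s=status.get_state(); print(s['q'].round(3),s['opening'],s['contact_force'])"
```

```text
13.95 [ 0.5688 -0.0961  0.0969] [ 0.0319  0.9995 -0.0012 -0.001 ] yaw 3.078
cut block_0 0.92 [319. 260.] [ 0.561 -0.097  0.081] 5238 top 0.0812 ((566.6167602539062, -96.0216064453125), (26.68809700012207, 45.857383728027344), 86.53483581542969)
cut block_0 0.8 [589. 232.] [0.571 0.055 0.046] 4631 top 0.0466 ((576.48974609375, 58.18545150756836), (27.332321166992188, 45.55322265625), 86.7037124633789)
cut block_0 0.6 [406. 230.] [ 0.563 -0.049  0.047] 3787 top 0.0467 ((569.3042602539062, -47.3704833984375), (26.857009887695312, 44.92670440673828), 85.38788604736328)
[ 0.52   0.977 -0.79   1.812  0.971  0.797  0.716] 0.2965235302300879 [ 0.44669326 -0.78985278 -0.20007537]
```

View pics/w13.png

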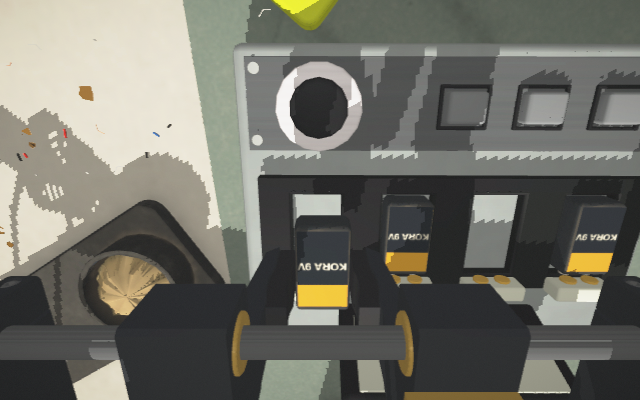

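carry_out:
  linear:
    - [-0.0024,-0.0044,0]
    - [-0.0024,-0.0044,-0.01]
    - [-0.0024,-0.0044,-0.02]
    - [-0.0024,-0.0044,-0.02]
    - [-0.0024,-0.0044,-0.02]
  roll: [-0.01,-0.01,-0.01,-0.01,-0.01]

```text
clock: 14.42
tool_pos: [0.5663, -0.1006, 0.0769]
eef_rot: [0.037, 0.999, -0.001, -0.001]
contact_force: [-0.0, 0.5, -1.2]
opening: 0.293
```

```bash
python3 look.py w14.png block_0; python3 - <<'E'
from h import *
C=np.load('lastcloud.npy'); z=C[...,2]
a=-0.072; R=np.array([[np.cos(a),np.sin(a)],[-np.sin(a),np.cos(a)]])
P=(C[...,:2]-np.array([0.5743,0.0054]))@R.T
for nm,yc in [('bay1',0),('bay3',-0.106)]:
    m=(abs(P[...,1]-yc)<0.0245)&(abs(P[...,0])<0.035)&(z<0.0335)&(z>0.02)
    X=P[m]; print(nm,m.sum(),'x',np.percentile(X[:,0],[1,50,99]).round(4),'y',np.percentile(X[:,1],[1,50,99]).round(4),'z',np.median(z[m]).round(4))
E
```

```text
14.4667 [ 0.5667 -0.1004  0.0774] [ 3.690e-02  9.993e-01 -1.000e-03 -5.000e-04] yaw 3.068
cut block_0 0.79 [322. 260.] [ 0.559 -0.1    0.062] 5198 top 0.0625 ((565.1317138671875, -100.46348571777344), (26.636363983154297, 45.75444030761719), 85.98225402832031)
cut block_0 0.75 [614. 245.] [0.57  0.048 0.046] 3819 top 0.0464 ((575.4561157226562, 53.52051544189453), (44.902400970458984, 21.985464096069336), 2.5248851776123047)
bay1 4231 x [-0.0348  0.0007  0.0262] y [-0.0105  0.0039  0.0157] z 0.0287
bay3 783 x [-0.0349 -0.0213 -0.0161] y [-0.1294 -0.1055 -0.083 ] z 0.0288
```

View pics/w14.png

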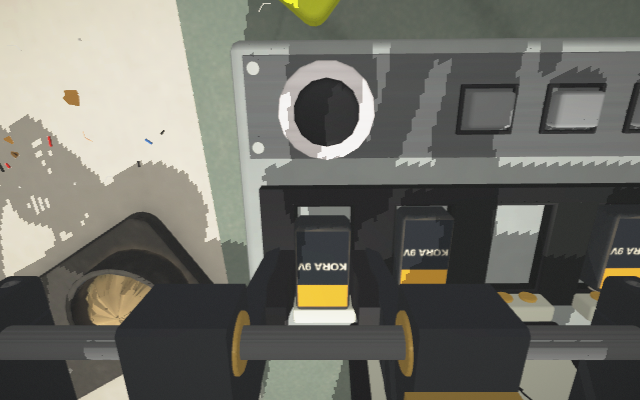

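carry_out:
  linear:
    - [0,0,-0.004]
    - [0,0,-0.009]
    - [0,0,-0.013]
    - [0,0,-0.016]
    - [0,0,-0.016]
    - [0,0,-0.016]
  roll: [0,0,0,0,0,0]

```text
clock: 15.02
tool_pos: [0.5669, -0.1003, 0.0615]
eef_rot: [0.037, 0.999, -0.001, -0.0]
contact_force: [0.1, -0.3, -0.8]
opening: 0.292
```

```bash
python3 look.py w15.png block_0;python3 -c "
from h import *; s=status.get_state(); print(s['opening'],s['contact_force'])"
```

```text
15.0667 [ 0.5669 -0.1003  0.0615] [ 3.680e-02  9.993e-01 -1.000e-03 -2.000e-04] yaw 3.068
cut block_0 0.97 [431. 250.] [ 0.559 -0.049  0.046] 4184 top 0.0467 ((562.583984375, -47.082550048828125), (26.855634689331055, 31.462839126586914), 85.57720947265625)
cut block_0 0.72 [322. 260.] [ 0.56  -0.1    0.047] 5059 top 0.047 ((565.6276245117188, -100.10010528564453), (26.5786075592041, 45.79123306274414), 85.79442596435547)
cut block_0 0.64 [628. 248.] [0.567 0.047 0.041] 1597 top 0.0441 ((567.7708740234375, 46.776493072509766), (28.91564178466797, 6.031411647796631), 2.855536699295044)
0.29701159846472014 [ 0.40811217 -1.31281257 -0.26902255]
```

carry_out:
  linear:
    - [0,0,0]
    - [0,0,0]
    - [0,0,0]
    - [0,0,0.01]
    - [0,0.02,0.04]
    - [0,0.05,0.075]
    - [0,0.09,0.1]
    - [0,0.11,0.11]
  roll: [0,0,0,0,0,0,0,0]
  gripper: 0.42

```text
clock: 15.78
tool_pos: [0.5678, 0.0126, 0.1752]
eef_rot: [0.037, 0.999, 0.0, 0.002]
contact_force: [0.7, 0.6, 0.8]
opening: 0.416
```

carry_out:
  linear:
    - [0,0,0]
    - [0,0,0]
  roll: [0,0]
  gripper: 0

```text
clock: 15.95
tool_pos: [0.5686, 0.0155, 0.1777]
eef_rot: [0.034, 0.999, 0.001, 0.004]
contact_force: [-0.0, -0.9, -0.7]
opening: 0.29
```

```bash
python3 look.py w16.png block_0 +key_left_top +key_middle_top +key_right_top +test_button_top key_left test_button;python3 -c "
from h import *; s=status.get_state(); print(s['opening'],s['contact_force'])"
```

```text
16.0 [0.5679 0.0127 0.176 ] [ 3.600e-02  9.994e-01 -1.000e-04  2.300e-03] yaw 3.07
cut block_0 0.94 [182. 199.] [ 0.562 -0.097  0.046] 2082 top 0.0466 ((565.2488403320312, -98.89321899414062), (26.6186466217041, 44.46944808959961), 84.42108154296875)
cut block_0 0.78 [375. 198.] [0.572 0.058 0.047] 1870 top 0.0467 ((576.1861572265625, 58.956172943115234), (26.611541748046875, 44.68788528442383), 86.22653198242188)
cut block_0 0.55 [246. 197.] [ 0.565 -0.045  0.047] 1943 top 0.0467 ((569.3519897460938, -47.147552490234375), (26.790061950683594, 45.08535385131836), 85.61078643798828)
tip +key_left_top 0.65 [387.1 106.8] [0.503  0.07   0.0372]
tip +key_middle_top 0.71 [331.4 110.4] [0.5026 0.0275 0.0383]
tip +key_right_top 0.97 [274.7 111.8] [ 0.5006 -0.0157  0.0382]
tip +test_button_top 0.8 [164.2 113.5] [ 0.4956 -0.0942  0.0508]
tip +test_button_top 0.57 [273.6 110.7] [ 0.4998 -0.0165  0.0378]
cut key_left 0.82 [387. 111.] [0.506 0.07  0.038] 642 top 0.038 ((504.6852111816406, 69.22711181640625), (21.181089401245117, 16.40412712097168), 85.86764526367188)
0.004385393511543114 [-0.58024678  0.48650681 -0.52643372]
```

View pics/w16.png

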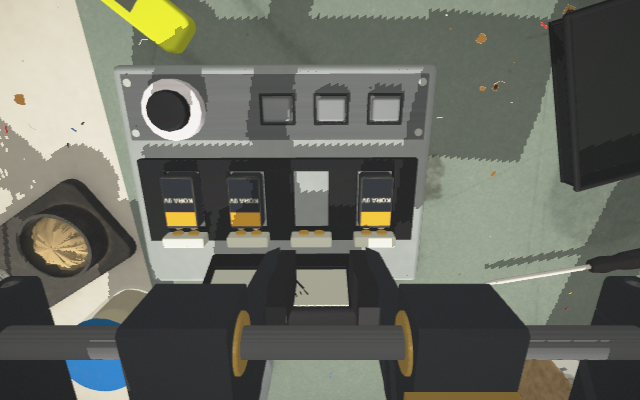

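carry_out:
  linear:
    - [-0.016,0.014,-0.01]
    - [-0.04,0.035,-0.03]
    - [-0.063,0.0565,-0.06]
    - [-0.063,0.0565,-0.09]
    - [-0.063,0.0565,-0.103]
    - [-0.063,0.0565,-0.103]
    - [-0.063,0.0565,-0.103]
  roll: [0,0,0,0,0,0,0]

```text
clock: 16.93
tool_pos: [0.5043, 0.0678, 0.071]
eef_rot: [0.037, 0.999, -0.0, 0.0]
contact_force: [-0.3, 0.8, -0.3]
opening: 0.008
```

```bash
python3 look.py w17.png key_middle;python3 -c "
from h import *; s=status.get_state(); print(s['opening'],s['contact_force'])"
```

```text
16.9833 [0.505  0.0679 0.0718] [3.780e-02 9.993e-01 2.000e-04 1.300e-03] yaw 3.066
cut key_middle 0.59 [245. 251.] [0.499 0.027 0.038] 1438 top 0.0379 ((501.46124267578125, 27.43756103515625), (21.141525268554688, 17.307727813720703), 84.85414123535156)
0.003925264604785062 [-0.17880394  0.00453877  1.1848048 ]
```

View pics/w17.png

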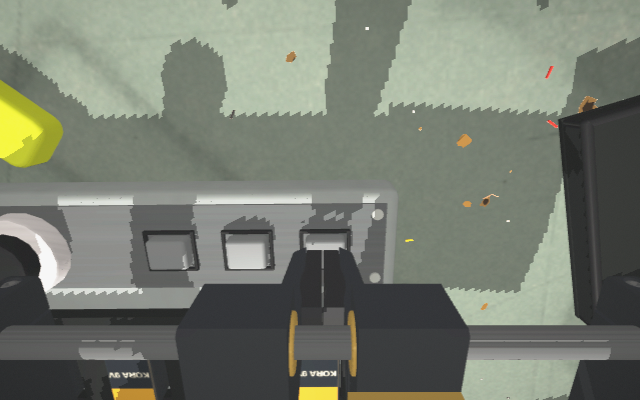

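carry_out:
  linear:
    - [0,0.001,-0.006]
    - [0,0.001,-0.011]
    - [0,0.001,-0.015]
    - [0,0.001,-0.0175]
    - [0,0.001,-0.0185]
    - [0,0.001,-0.0185]
    - [0,0.001,-0.0185]
  roll: [0,0,0,0,0,0,0]

```text
clock: 17.62
tool_pos: [0.506, 0.0688, 0.0544]
eef_rot: [0.038, 0.999, 0.0, 0.003]
contact_force: [0.1, -1.0, 7.2]
opening: 0.005
```

```bash
python3 look.py w18.png;python3 -c "
from h import *; s=status.get_state(); print(s['opening'],s['contact_force'])"
```

```text
17.6667 [0.5059 0.0688 0.0544] [3.800e-02 9.993e-01 2.000e-04 2.600e-03] yaw 3.066
0.003781822361008631 [ 0.99575871 -1.38430345  6.45307052]
```

View pics/w18.png

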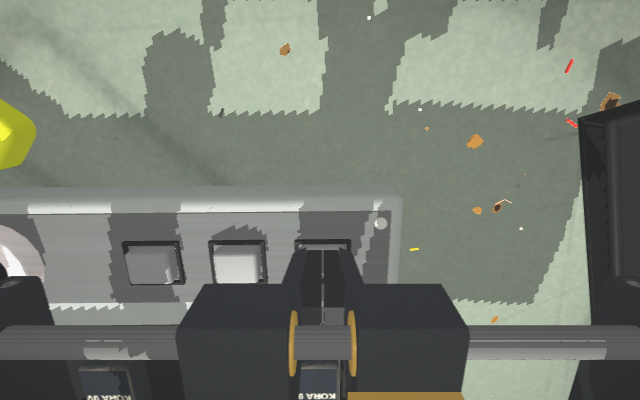

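carry_out:
  linear:
    - [0,0,-0.001]
    - [0,0,-0.001]
    - [0,0,0.006]
    - [0,0,0.02]
    - [0,0,0.02]
    - [-0.004,-0.022,0.02]
    - [-0.004,-0.0414,0.02]
    - [-0.004,-0.0414,0.02]
  roll: [0,0,0,0,0,0,0,0]

```text
clock: 18.33
tool_pos: [0.501, 0.0221, 0.0734]
eef_rot: [0.041, 0.999, -0.003, 0.002]
contact_force: [-0.4, -0.8, -0.3]
opening: 0.008
```

```bash
python3 look.py w19.png key_left;python3 -c "
from h import *; s=status.get_state(); print(s['opening'],s['contact_force'])"
```

```text
18.3833 [0.5015 0.0248 0.0737] [ 3.990e-02  9.992e-01 -9.000e-04  2.000e-03] yaw 3.062
cut key_left 0.66 [410. 247.] [0.502 0.069 0.037] 1308 top 0.0379 ((504.05242919921875, 69.15789794921875), (21.193363189697266, 16.937246322631836), 85.99850463867188)
0.0016907935506155205 [-0.58717518  0.09401347 -0.23266488]
```

View pics/w19.png

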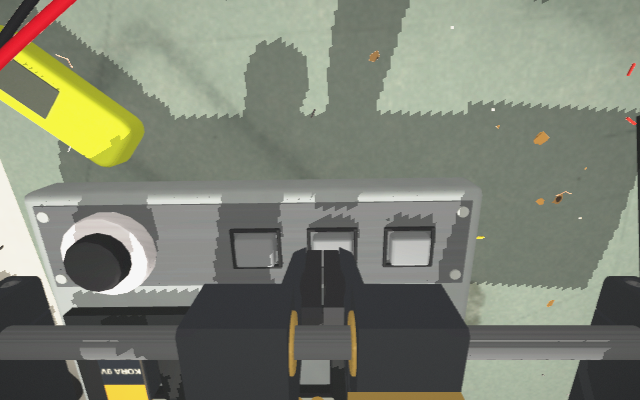

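carry_out:
  linear:
    - [0,0.002,0]
    - [0,0.002,-0.006]
    - [0,0.002,-0.012]
    - [0,0.002,-0.017]
    - [0,0.002,-0.0205]
    - [0,0.002,-0.021]
    - [0,0.002,-0.021]
    - [0,0.002,-0.021]
  roll: [0,0,0,0,0,0,0,0]

```text
clock: 19.1
tool_pos: [0.5018, 0.0299, 0.0542]
eef_rot: [0.038, 0.999, 0.0, 0.003]
contact_force: [-1.9, -0.2, 17.3]
opening: 0.005
```

carry_out:
  linear:
    - [0,0,-0.001]
    - [0,0,-0.001]
  roll: [0,0]

```text
clock: 19.27
tool_pos: [0.5018, 0.0299, 0.0543]
eef_rot: [0.038, 0.999, -0.0, 0.004]
contact_force: [-2.2, -2.4, 16.2]
opening: 0.006
```

carry_out:
  linear:
    - [0,0,0.006]
    - [0,0,0.02]
    - [0,0,0.02]
    - [-0.003,-0.02,0.02]
    - [-0.003,-0.038,0.02]
    - [-0.003,-0.0415,0.02]
    - [-0.003,-0.0415,0.02]
  roll: [0,0,0,0,0,0,0]

```text
clock: 19.85
tool_pos: [0.4984, -0.0129, 0.0735]
eef_rot: [0.039, 0.999, -0.001, 0.003]
contact_force: [1.2, 0.2, -0.4]
opening: 0.004
```

```bash
python3 look.py w20.png key_left test_button
```

```text
19.9 [ 0.4988 -0.0113  0.0738] [3.830e-02 9.993e-01 2.000e-04 3.500e-03] yaw 3.065
cut key_left 0.97 [474. 250.] [0.503 0.068 0.037] 1384 top 0.0379 ((504.1216735839844, 68.6847915649414), (21.246095657348633, 17.156375885009766), 84.27156066894531)
cut test_button 0.64 [164. 263.] [ 0.492 -0.091  0.051] 2783 top 0.0508 ((493.0317077636719, -92.76895141601562), (28.713233947753906, 28.63703155517578), 82.86373138427734)
```

View pics/w20.png

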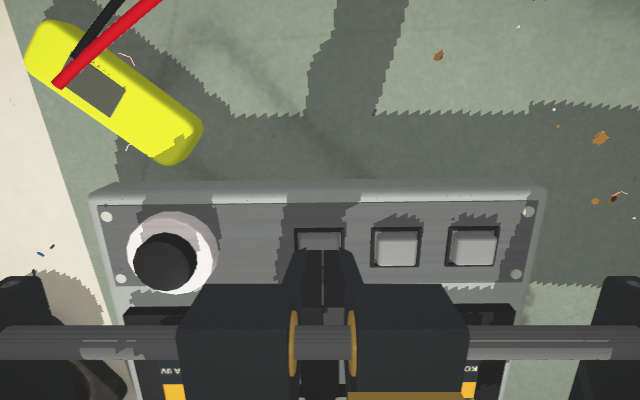

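carry_out:
  linear:
    - [0,-0.003,0]
    - [0,-0.003,-0.006]
    - [0,-0.003,-0.012]
    - [0,-0.003,-0.017]
    - [0,-0.003,-0.0205]
    - [0,-0.003,-0.0205]
    - [0,-0.003,-0.0205]
    - [0,-0.003,-0.0205]
  roll: [0,0,0,0,0,0,0,0]

```text
clock: 20.67
tool_pos: [0.499, -0.0125, 0.0543]
eef_rot: [0.037, 0.999, 0.0, 0.004]
contact_force: [-2.5, 0.1, 12.7]
opening: 0.004
```

carry_out:
  linear:
    - [0,0,0]
    - [0,0,0]
  roll: [0,0]

```text
clock: 20.83
tool_pos: [0.4989, -0.0126, 0.0545]
eef_rot: [0.037, 0.999, 0.0, 0.004]
contact_force: [0.4, 0.0, 3.9]
opening: 0.006
```

carry_out:
  linear:
    - [0,0,0.006]
    - [0,0,0.02]
    - [0,0,0.035]
    - [-0.005,-0.02,0.035]
    - [-0.005,-0.05,0.035]
    - [-0.005,-0.078,0.035]
    - [-0.005,-0.078,0.035]
    - [-0.005,-0.078,0.035]
  roll: [0,0,0,0,0,0,0,0]

```text
clock: 21.5
tool_pos: [0.4935, -0.0924, 0.0892]
eef_rot: [0.039, 0.999, -0.0, 0.004]
contact_force: [0.4, 0.2, -0.5]
opening: 0.007
```

```bash
python3 look.py w21.png key_left block_0
```

```text
21.55 [ 0.4938 -0.0905  0.0894] [3.710e-02 9.993e-01 7.000e-04 4.300e-03] yaw 3.067
cut key_left 0.68 [602. 236.] [0.504 0.068 0.038] 1330 top 0.0378 ((504.2435302734375, 68.57296752929688), (22.10398292541504, 17.261821746826172), 86.53512573242188)
cut block_0 0.77 [564. 320.] [0.554 0.049 0.045] 1494 top 0.0464 ((528.5280151367188, 23.144866943359375), (159.35975646972656, 42.92005157470703), 34.80461502075195)
cut block_0 0.77 [318. 368.] [ 0.578 -0.102  0.047] 816 top 0.0468 ((529.8663940429688, -97.77720642089844), (24.501667022705078, 117.07173156738281), 86.7368392944336)
```

View pics/w21.png

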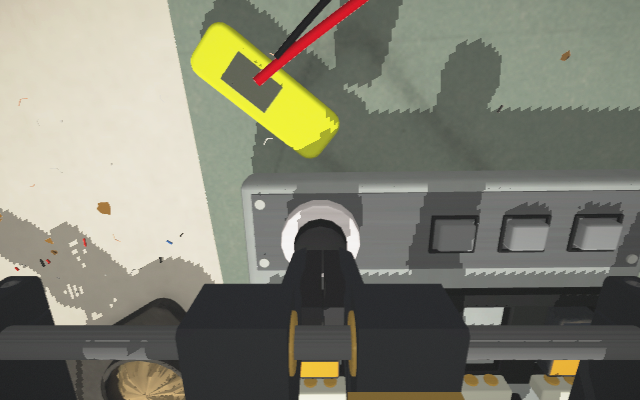

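carry_out:
  linear:
    - [0,-0.0025,0]
    - [0,-0.0025,-0.006]
    - [0,-0.0025,-0.012]
    - [0,-0.0025,-0.018]
    - [0,-0.0025,-0.023]
    - [0,-0.0025,-0.026]
    - [0,-0.0025,-0.026]
    - [0,-0.0025,-0.026]
  roll: [0,0,0,0,0,0,0,0]

```text
clock: 22.32
tool_pos: [0.4941, -0.091, 0.0654]
eef_rot: [0.035, 0.999, 0.0, 0.005]
contact_force: [-5.4, -0.7, 24.1]
opening: 0.007
```

carry_out:
  linear:
    - [0,0,-0.0015]
    - [0,0,-0.0015]
    - [0,0,-0.0015]
    - [0,0,-0.0015]
    - [0,0,-0.0015]
    - [0,0,-0.0015]
    - [0,0,-0.0015]
    - [0,0,-0.0015]
  roll: [0,0,0,0,0,0,0,0]

```text
clock: 22.98
tool_pos: [0.494, -0.0909, 0.0654]
eef_rot: [0.035, 0.999, -0.0, 0.006]
contact_force: [-3.0, -0.4, 22.2]
opening: 0.008
```

carry_out:
  linear:
    - [0,0,-0.0015]
    - [0,0,-0.0015]
    - [0,0,-0.0015]
    - [0,0,-0.0015]
    - [0,0,-0.0015]
    - [0,0,-0.0015]
    - [0,0,-0.0015]
    - [0,0,-0.0015]
  roll: [0,0,0,0,0,0,0,0]

```text
clock: 23.65
tool_pos: [0.494, -0.0909, 0.0654]
eef_rot: [0.034, 0.999, -0.001, 0.006]
contact_force: [-4.2, -2.1, 21.9]
opening: 0.005
```

```bash
python3 - <<'E'
from h import *
p=snapshot('scene'); c=p['img'][140:240,240:400]; cv2.imwrite('pics/s1.png',cv2.cvtColor(cv2.resize(c,None,fx=5,fy=5,interpolation=cv2.INTER_CUBIC),cv2.COLOR_RGB2BGR))
E
python3 look.py w22.png
```

```text
23.75 [ 0.494  -0.0909  0.0654] [ 0.0345  0.9994 -0.0013  0.0064] yaw 3.073
```

View pics/s1.png

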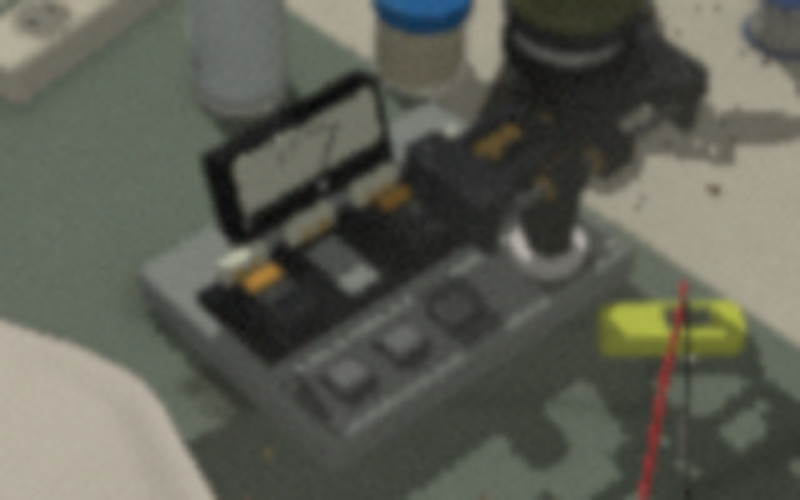

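View pics/w22.png

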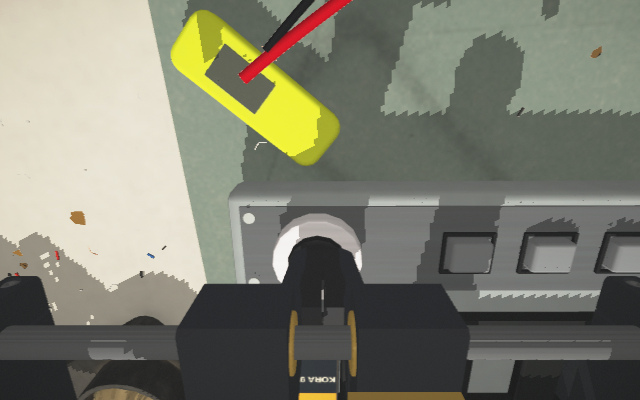

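carry_out:
  linear:
    - [0,0,-0.0012]
    - [0,0,-0.0012]
    - [0,0,-0.0012]
    - [0,0,-0.0012]
    - [0,0,-0.0012]
    - [0,0,-0.0012]
    - [0,0,-0.0012]
    - [0,0,-0.0012]
  roll: [0,0,0,0,0,0,0,0]

```text
clock: 24.42
tool_pos: [0.494, -0.0909, 0.0654]
eef_rot: [0.034, 0.999, -0.002, 0.007]
contact_force: [-3.7, -0.3, 19.7]
opening: 0.003
```

carry_out:
  linear:
    - [0,0,-0.0012]
    - [0,0,-0.0012]
    - [0,0,-0.0012]
    - [0,0,-0.0012]
    - [0,0,-0.0012]
    - [0,0,-0.0012]
    - [0,0,-0.0012]
    - [0,0,-0.0012]
  roll: [0,0,0,0,0,0,0,0]

```text
clock: 25.08
tool_pos: [0.494, -0.0908, 0.0654]
eef_rot: [0.034, 0.999, -0.003, 0.007]
contact_force: [-2.8, -0.8, 19.0]
opening: 0.002
```

```bash
python3 - <<'E'
from h import *
p=snapshot('scene'); c=p['img'][140:240,240:400]; cv2.imwrite('pics/s2.png',cv2.cvtColor(cv2.resize(c,None,fx=5,fy=5,interpolation=cv2.INTER_CUBIC),cv2.COLOR_RGB2BGR))
E
```

carry_out:
  linear:
    - [0,0,-0.0012]
    - [0,0,-0.0012]
    - [0,0,-0.0012]
    - [0,0,-0.0012]
    - [0,0,-0.0012]
    - [0,0,-0.0012]
    - [0,0,-0.0012]
    - [0,0,-0.0012]
  roll: [0,0,0,0,0,0,0,0]

```text
clock: 25.8
tool_pos: [0.494, -0.0908, 0.0654]
eef_rot: [0.034, 0.999, -0.003, 0.008]
contact_force: [-3.9, -1.4, 18.4]
opening: 0.003
```

carry_out:
  linear:
    - [0,0,-0.0012]
    - [0,0,-0.0012]
    - [0,0,-0.0012]
    - [0,0,-0.0012]
    - [0,0,-0.0012]
    - [0,0,-0.0012]
    - [0,0,-0.0012]
    - [0,0,-0.0012]
  roll: [0,0,0,0,0,0,0,0]

```text
clock: 26.47
tool_pos: [0.4939, -0.0907, 0.0654]
eef_rot: [0.033, 0.999, -0.004, 0.008]
contact_force: [-3.1, -1.3, 19.0]
opening: 0.005
```

```bash
python3 - <<'E'
from h import *
p=snapshot('scene'); c=p['img'][140:240,240:400]; cv2.imwrite('pics/s3.png',cv2.cvtColor(cv2.resize(c,None,fx=5,fy=5,interpolation=cv2.INTER_CUBIC),cv2.COLOR_RGB2BGR))
a=cv2.imread('pics/s2.png');b=cv2.imread('pics/s3.png'); cv2.imwrite('pics/s23.png',np.hstack([a[80:260,180:420],b[80:260,180:420]]))
E
```

```text
(no output)
```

View pics/s23.png

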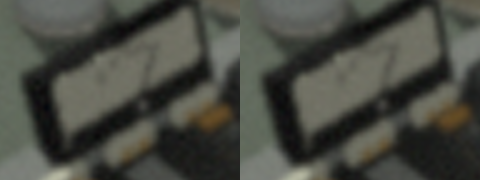

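carry_out:
  linear:
    - [0,0,0.008]
    - [0,0,0.025]
    - [0,0,0.05]
    - [0.02,0,0.06]
    - [0.045,-0.005,0.06]
    - [0.07,-0.009,0.06]
    - [0.072,-0.009,0.06]
    - [0.072,-0.009,0.06]
  roll: [0,0,0,0,0,0,0,0]

```text
clock: 27.18
tool_pos: [0.5667, -0.0998, 0.1247]
eef_rot: [0.034, 0.999, -0.004, 0.009]
contact_force: [-1.0, -0.3, 0.1]
opening: 0.004
```

carry_out:
  linear:
    - [0,0,0]
    - [0,0,0]
    - [0,0,0]
  roll: [0,0,0]
  gripper: 0.43

```text
clock: 27.43
tool_pos: [0.5655, -0.0996, 0.1243]
eef_rot: [0.034, 0.999, -0.004, 0.008]
contact_force: [-0.3, 0.3, 0.3]
opening: 0.207
```

```bash
python3 look.py w24.png block_0 test_button; python3 - <<'E'
from h import *
p=snapshot('top'); W=cloud(p); save(p,'top2.png')
for r in cut_out(p,'tray')[:1]:
    X=W[r['region']]; X=X[~np.isnan(X[:,0])]; print(r['confidence'],cv2.minAreaRect((X[:,:2]*1000).astype(np.float32)), np.percentile(X[:,2],[5,50,95]))
    f=X[(X[:,2]>-.003)&(X[:,2]<.008)]; print('floor',cv2.minAreaRect((f[:,:2]*1000).astype(np.float32)))
E
```

```text
27.4833 [ 0.5657 -0.0996  0.1245] [ 0.0336  0.9994 -0.0041  0.008 ] yaw 3.074
cut block_0 0.88 [562. 214.] [0.57  0.054 0.047] 3556 top 0.0467 ((576.2599487304688, 58.337223052978516), (27.071548461914062, 45.46766662597656), 86.96493530273438)
cut block_0 0.56 [399. 217.] [ 0.566 -0.05   0.046] 2904 top 0.0468 ((569.6412353515625, -47.419273376464844), (26.7777042388916, 45.530845642089844), 85.88926696777344)
cut test_button 0.94 [323. 112.] [ 0.496 -0.095  0.051] 2171 top 0.051 ((493.9689025878906, -93.28778076171875), (28.617490768432617, 29.188514709472656), 60.94381332397461)
0.71 ((497.5398864746094, 320.76995849609375), (149.89613342285156, 210.35768127441406), 12.703166961669922) [-0.00123098  0.00541642  0.02638144]
floor ((497.618896484375, 321.3453369140625), (149.4889373779297, 209.27001953125), 12.703259468078613)
```

View pics/w24.png

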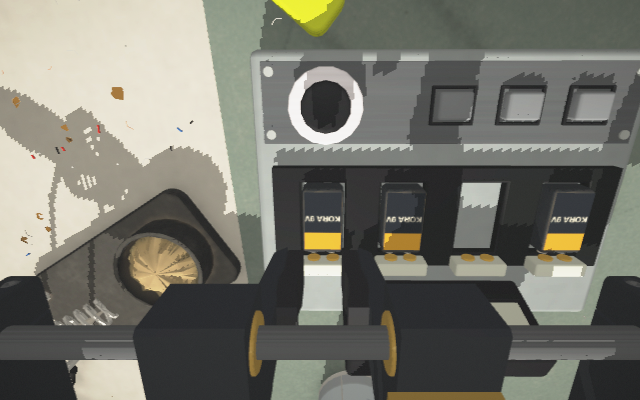

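View pics/top2.png

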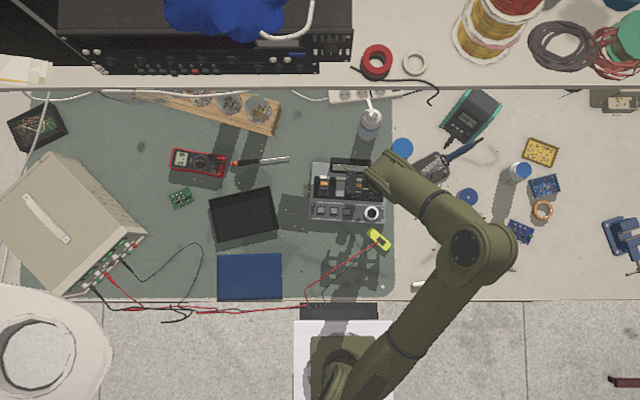

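carry_out:
  linear:
    - [0,-0.0005,-0.01]
    - [0,-0.0005,-0.03]
    - [0,-0.0005,-0.05]
    - [0,-0.0005,-0.06]
    - [0,-0.0005,-0.065]
    - [0,-0.0005,-0.065]
    - [0,-0.0005,-0.065]
  roll: [0,0,0,0,0,0,0]
  gripper: 0.43

```text
clock: 28.27
tool_pos: [0.5667, -0.1, 0.06]
eef_rot: [0.034, 0.999, -0.004, 0.009]
contact_force: [0.3, 0.2, -0.4]
opening: 0.429
```

carry_out:
  linear:
    - [0,0,0]
    - [0,0,0]
    - [0,0,0]
    - [0,0,0]
    - [0,0,0]
    - [0,0,0]
  roll: [0,0,0,0,0,0]
  gripper: 0.2
  grip_force: 30

```text
clock: 28.77
tool_pos: [0.5673, -0.0998, 0.0607]
eef_rot: [0.034, 0.999, -0.004, 0.01]
contact_force: [-1.0, -0.9, 6.9]
opening: 0.293
```

carry_out:
  linear:
    - [0,0,0.01]
    - [0,0,0.03]
    - [0,0,0.06]
    - [0,0,0.08]
    - [0,0.02,0.09]
    - [0,0.055,0.09]
    - [-0.005,0.095,0.09]
    - [-0.01,0.135,0.09]
  roll: [0,0,0,0,0,0,0,0]

```text
clock: 29.43
tool_pos: [0.5572, 0.0356, 0.1513]
eef_rot: [0.035, 0.999, -0.004, 0.01]
contact_force: [0.8, 0.8, -0.4]
opening: 0.296
```

```bash
python3 look.py w25.png block_0; python3 -c "
from h import *; s=status.get_state(); print(s['q'].round(3),s['opening'],s['contact_force'])"
```

```text
29.4833 [0.5557 0.0486 0.1527] [0.028  0.9996 0.0019 0.0103] yaw 3.086
cut block_0 0.94 [218. 224.] [ 0.565 -0.043  0.046] 2306 top 0.0467 ((569.2110595703125, -46.84600067138672), (26.67784309387207, 44.618896484375), 85.95281219482422)
cut block_0 0.74 [362. 215.] [0.566 0.064 0.046] 1459 top 0.0467 ((571.0826416015625, 59.332427978515625), (25.713714599609375, 45.658203125), 87.18608856201172)
cut block_0 0.65 [322. 259.] [0.55  0.036 0.137] 5258 top 0.1372 ((555.6032104492188, 35.71310806274414), (26.50555992126465, 46.13050079345703), 85.95524597167969)
[ 0.286  0.861 -0.796  1.864  0.88   0.79   0.521] 0.29191264243029674 [-0.41446622  0.36636118  0.23746773]
```

View pics/w25.png

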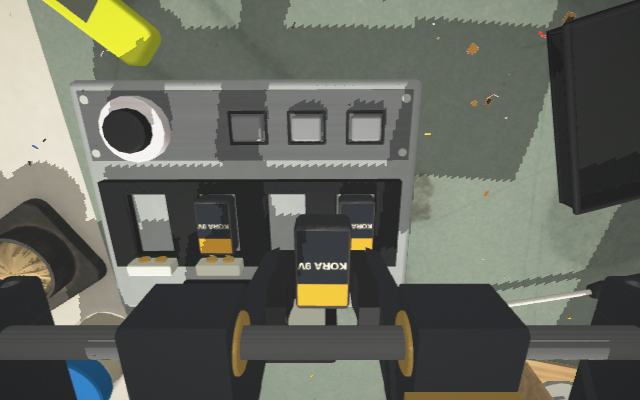

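carry_out:
  linear:
    - [-0.005,0.03,0]
    - [-0.013,0.068,0]
    - [-0.022,0.106,0]
    - [-0.031,0.144,0]
    - [-0.04,0.182,0]
    - [-0.05,0.22,0]
    - [-0.06,0.258,0]
    - [-0.068,0.296,0]
  roll: [0,0,0,0,0,0,0,0]

```text
clock: 30.2
tool_pos: [0.4873, 0.3418, 0.1528]
eef_rot: [0.027, 1.0, -0.0, 0.01]
contact_force: [0.2, 0.8, -0.9]
opening: 0.293
```

carry_out:
  linear:
    - [0,0.01,-0.02]
    - [0,0.015,-0.04]
    - [0,0.015,-0.04]
  roll: [0,0,0]

```text
clock: 30.45
tool_pos: [0.4854, 0.3567, 0.11]
eef_rot: [0.026, 1.0, -0.002, 0.008]
contact_force: [-0.3, -0.5, -0.4]
opening: 0.295
```

```bash
python3 look.py w26.png block_0; python3 -c "
from h import *; s=status.get_state(); print(s['q'].round(3),s['opening'],s['contact_force'])"
```

```text
30.5 [0.4863 0.3557 0.1113] [ 0.0269  0.9996 -0.0022  0.0086] yaw 3.088
cut block_0 0.75 [322. 260.] [0.478 0.357 0.096] 5151 top 0.096 ((483.59771728515625, 356.6880798339844), (26.455902099609375, 45.552974700927734), 86.78155517578125)
cut block_0 0.68 [  3. 266.] [0.52  0.109 0.007] 208 top 0.0094 ((478.40582275390625, 186.4990692138672), (20.233102798461914, 187.88365173339844), 26.751537322998047)
[-0.32   0.95  -0.728  1.741  0.882  0.801  0.023] 0.2940779689675337 [-0.424799    0.11899574 -0.59210589]
```

View pics/w26.png

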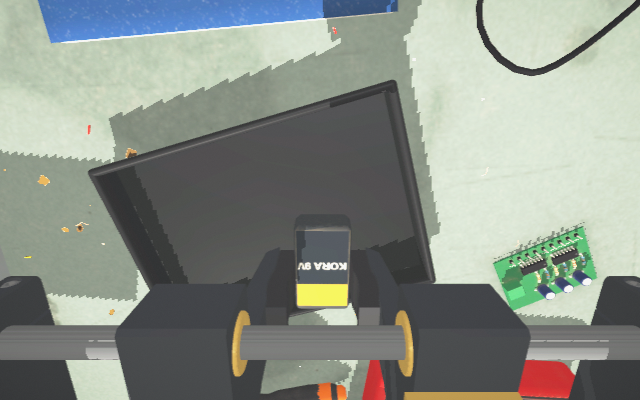

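```bash
cat > tr.py <<'E'
from h import *
C=np.load('lastcloud.npy'); T=np.load('lastT.npy')
z=C[...,2]; m=(z>0.015)&(z<0.03)&(C[...,1]>0.15)&(C[...,0]<0.6)&(C[...,1]<0.46)
n,l,st,ce=cv2.connectedComponentsWithStats(m.astype(np.uint8))
X=C[m]; print(len(X),cv2.minAreaRect((X[:,:2]*1000).astype(np.float32)))
Ti=np.linalg.inv(T)
for nm,P in [('A',(0.4866,0.3698,0.003)),('B',(0.4976,0.321,0.003)),('C',(0.5086,0.2722,0.003))]:
    c=Ti@np.r_[P,1]; print(nm,(c[:2]/c[2]*335.74+[320,200]).round())
E
python3 tr.py; python3 - <<'E'
from h import *
q=snapshot('wrist'); 
for u,v in [(393,85),(91,173),(432,278)]: print(w(q,(u,v),0.022).round(3), w(q,(u,v)))
E
```

```text
7408 ((483.1048889160156, 350.61163330078125), (165.17825317382812, 270.70306396484375), 19.064056396484375)
A [339. 205.]
B [274. 222.]
C [211. 239.]
[0.406 0.403 0.022] [0.40608765 0.40236644 0.02344907]
[0.45  0.205 0.022] [ 0.45508813  0.18786643 -0.001485  ]
[0.542 0.433 0.022] [0.54175984 0.43298319 0.02258014]
```

carry_out:
  linear:
    - [0,0.014,-0.015]
    - [0,0.014,-0.035]
    - [0,0.014,-0.055]
    - [0,0.014,-0.068]
    - [0,0.014,-0.074]
    - [0,0.014,-0.074]
  roll: [0,0,0,0,0,0]

```text
clock: 31.1
tool_pos: [0.488, 0.3685, 0.0387]
eef_rot: [0.029, 1.0, -0.002, 0.01]
contact_force: [0.0, -0.8, -0.2]
opening: 0.296
```

```bash
python3 look.py w27.png block_0; python3 -c "
from h import *; s=status.get_state(); print(s['opening'],s['contact_force'])"
```

```text
31.15 [0.4881 0.3693 0.0396] [ 2.840e-02  9.995e-01 -9.000e-04  1.000e-02] yaw 3.085
cut block_0 0.88 [321. 259.] [0.48  0.368 0.024] 5007 top 0.0247 ((486.06103515625, 368.6834411621094), (25.890119552612305, 45.07427215576172), 85.8578872680664)
0.28846220603311507 [-0.09295627 -0.43386139 -0.63231789]
```

View pics/w27.png

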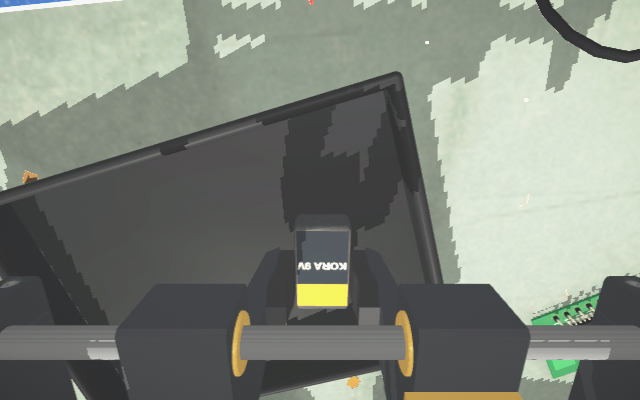

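carry_out:
  linear:
    - [0,0,-0.003]
    - [0,0,-0.004]
    - [0,0,-0.004]
  roll: [0,0,0]

```text
clock: 31.45
tool_pos: [0.4886, 0.3699, 0.0367]
eef_rot: [0.028, 1.0, -0.0, 0.011]
contact_force: [0.4, -0.4, -1.3]
opening: 0.297
```

carry_out:
  linear:
    - [0,0,0]
    - [0,0,0]
    - [0,0,0]
    - [0,0,0.02]
    - [0,0,0.05]
    - [0,-0.02,0.085]
    - [0.01,-0.055,0.115]
    - [0.02,-0.095,0.115]
  roll: [0,0,0,0,0,0,0,0]
  gripper: 0.42

```text
clock: 32.12
tool_pos: [0.5082, 0.2839, 0.1568]
eef_rot: [0.026, 1.0, 0.004, 0.014]
contact_force: [0.1, -0.5, -1.0]
opening: 0.422
```

```bash
python3 look.py w28.png block_0; python3 -c "
from h import *; s=status.get_state(); print(s['opening'],s['contact_force'])"
```

```text
32.1667 [0.5123 0.2683 0.1535] [ 0.0326  0.9994 -0.0043  0.0136] yaw 3.076
cut block_0 0.94 [424. 156.] [0.483 0.367 0.02 ] 2182 top 0.0198 ((487.31243896484375, 369.9759216308594), (26.868755340576172, 45.23516082763672), 86.3351058959961)
cut block_0 0.91 [ 61. 287.] [0.568 0.07  0.046] 1759 top 0.0464 ((576.0257568359375, 60.70119094848633), (25.964929580688477, 45.33526611328125), 88.5888900756836)
cut block_0 0.2 [564. 315.] [0.636 0.5   0.029] 2134 top 0.0356 ((578.30419921875, 443.47222900390625), (296.28704833984375, 58.911399841308594), 35.344364166259766)
0.4202715095621348 [ 0.4976901  -0.88673306 -0.74393869]
```

View pics/w28.png

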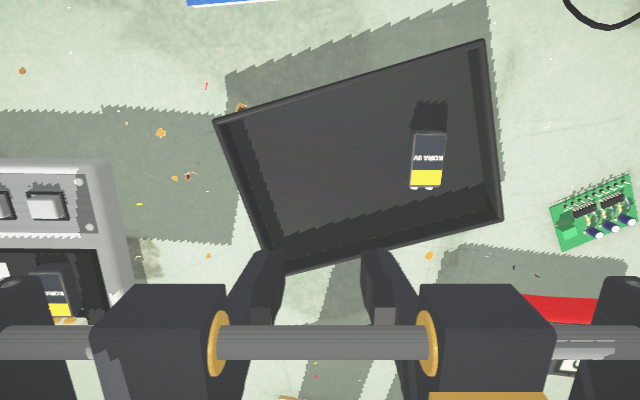

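carry_out:
  linear:
    - [0.01,-0.025,0]
    - [0.022,-0.063,0]
    - [0.034,-0.1,0]
    - [0.046,-0.14,-0.01]
    - [0.058,-0.18,-0.02]
    - [0.064,-0.21,-0.035]
    - [0.064,-0.21,-0.045]
    - [0.064,-0.21,-0.045]
  roll: [0,0,0,0,0,0,0,0]
  gripper: 0.43

```text
clock: 32.88
tool_pos: [0.5742, 0.0564, 0.1044]
eef_rot: [0.036, 0.999, -0.006, 0.01]
contact_force: [0.0, 0.4, 0.1]
opening: 0.425
```

```bash
python3 look.py w29.png block_0; python3 -c "
from h import *; s=status.get_state(); print(s['opening'],s['contact_force'])"
```

```text
32.9333 [0.5745 0.0597 0.1059] [ 0.034   0.9994 -0.0041  0.0112] yaw 3.074
cut block_0 0.79 [157. 229.] [ 0.564 -0.042  0.046] 3853 top 0.0466 ((569.2315063476562, -46.69353103637695), (26.62226104736328, 44.77764892578125), 86.18526458740234)
cut block_0 0.61 [330. 231.] [0.573 0.06  0.046] 3196 top 0.0467 ((576.156005859375, 58.91529083251953), (26.400936126708984, 45.12247848510742), 86.50846099853516)
0.4305623573953674 [-0.24837391  0.24490441 -0.95887574]
```

View pics/w29.png

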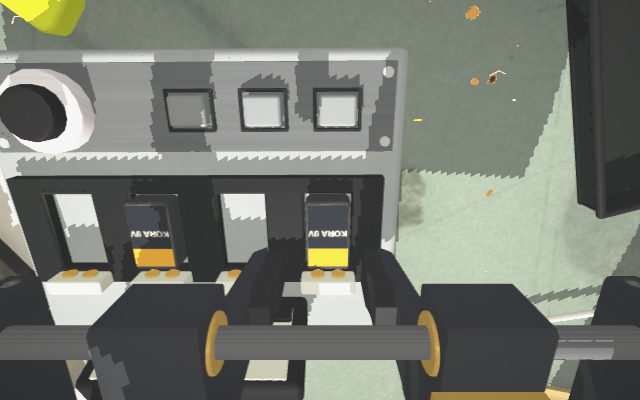

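carry_out:
  linear:
    - [0.0015,-0.001,-0.01]
    - [0.0015,-0.001,-0.025]
    - [0.0015,-0.001,-0.038]
    - [0.0015,-0.001,-0.0465]
    - [0.0015,-0.001,-0.047]
    - [0.0015,-0.001,-0.047]
  roll: [0,0,0,0,0,0]

```text
clock: 33.48
tool_pos: [0.576, 0.0613, 0.0596]
eef_rot: [0.032, 0.999, -0.003, 0.012]
contact_force: [-0.6, -1.1, 0.3]
opening: 0.43
```

carry_out:
  linear:
    - [0,0,0]
    - [0,0,0]
    - [0,0,0]
    - [0,0,0]
    - [0,0,0]
    - [0,0,0]
  roll: [0,0,0,0,0,0]
  gripper: 0.2
  grip_force: 30

```text
clock: 33.98
tool_pos: [0.5761, 0.0603, 0.0599]
eef_rot: [0.032, 0.999, -0.004, 0.012]
contact_force: [-1.4, -4.1, 4.8]
opening: 0.298
```

carry_out:
  linear:
    - [0,0,0.01]
    - [0,0,0.03]
    - [0,0,0.055]
    - [-0.01,0.02,0.07]
    - [-0.02,0.055,0.08]
    - [-0.03,0.095,0.08]
    - [-0.04,0.135,0.08]
    - [-0.05,0.175,0.08]
  roll: [0,0,0,0,0,0,0,0]

```text
clock: 34.65
tool_pos: [0.5254, 0.2383, 0.1411]
eef_rot: [0.032, 0.999, -0.003, 0.012]
contact_force: [0.7, 0.4, -0.5]
opening: 0.295
```

carry_out:
  linear:
    - [-0.007,0.025,0]
    - [-0.018,0.05,0]
    - [-0.024,0.07,0]
    - [-0.024,0.07,0]
  roll: [0,0,0,0]

```text
clock: 34.98
tool_pos: [0.498, 0.3163, 0.1428]
eef_rot: [0.028, 1.0, 0.002, 0.011]
contact_force: [0.3, 0.9, -0.1]
opening: 0.295
```

```bash
python3 look.py w30.png block_0 tray; python3 -c "
from h import *; s=status.get_state(); print(s['opening'],s['contact_force'])"
```

```text
35.0333 [0.4995 0.3127 0.1422] [ 0.0293  0.9995 -0.      0.0119] yaw 3.083
cut block_0 0.96 [322. 264.] [0.493 0.317 0.129] 5109 top 0.1295 ((498.164794921875, 316.3358459472656), (26.549362182617188, 45.6801643371582), 86.49446868896484)
cut block_0 0.73 [389. 177.] [0.484 0.368 0.019] 2149 top 0.0198 ((487.1562194824219, 370.1340637207031), (26.716371536254883, 45.31940460205078), 86.46685791015625)
cut tray 0.81 [332. 170.] [0.481 0.326 0.002] 40938 top 0.008 ((493.7896423339844, 320.90777587890625), (145.47293090820312, 205.4307098388672), 12.88729190826416)
0.29364005032105356 [ 0.33654327 -0.66354208 -0.51736348]
```

View pics/w30.png

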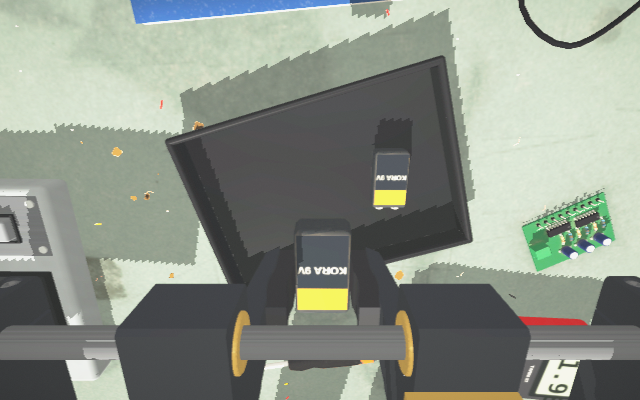

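carry_out:
  linear:
    - [-0.001,0.001,-0.02]
    - [-0.001,0.001,-0.05]
    - [-0.001,0.001,-0.08]
    - [-0.001,0.001,-0.098]
    - [-0.001,0.001,-0.106]
    - [-0.001,0.001,-0.107]
    - [-0.001,0.001,-0.107]
  roll: [0,0,0,0,0,0,0]

```text
clock: 35.72
tool_pos: [0.5011, 0.308, 0.0344]
eef_rot: [0.033, 0.999, -0.003, 0.012]
contact_force: [1.0, 0.9, 0.2]
opening: 0.297
```

carry_out:
  linear:
    - [0,0,0]
    - [0,0,0]
    - [0,0,0]
    - [0,0,0.02]
    - [0,0,0.05]
    - [0,-0.02,0.085]
    - [0.01,-0.055,0.11]
    - [0.02,-0.095,0.11]
  roll: [0,0,0,0,0,0,0,0]
  gripper: 0.4

```text
clock: 36.38
tool_pos: [0.5222, 0.2191, 0.1499]
eef_rot: [0.03, 0.999, 0.001, 0.016]
contact_force: [1.9, 0.1, -1.0]
opening: 0.397
```

```bash
python3 look.py w31.png block_0
```

```text
36.4333 [0.5252 0.2033 0.1463] [ 0.0377  0.9991 -0.0072  0.0151] yaw 3.066
cut block_0 0.9 [  6. 265.] [ 0.559 -0.033  0.04 ] 428 top 0.0424 ((517.1005249023438, 46.09770202636719), (18.92298126220703, 194.51141357421875), 27.272829055786133)
cut block_0 0.8 [432. 160.] [0.501 0.306 0.02 ] 2270 top 0.0198 ((501.4200134277344, 308.24615478515625), (26.770719528198242, 44.397377014160156), 86.12527465820312)
cut block_0 0.57 [514. 134.] [0.484 0.366 0.02 ] 2644 top 0.0198 ((487.1043701171875, 369.5381164550781), (26.86804962158203, 44.73115921020508), 86.97130584716797)
```

View pics/w31.png

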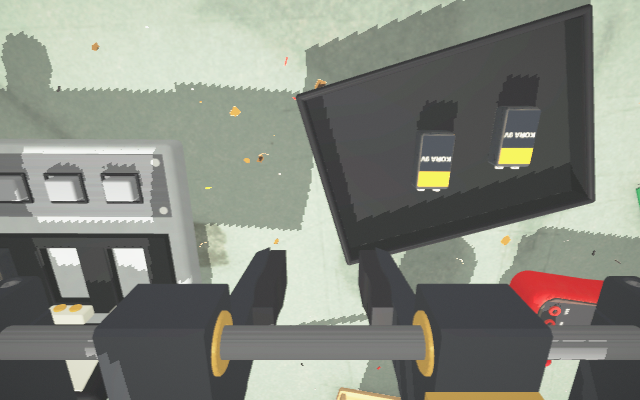

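carry_out:
  linear:
    - [0.006,-0.025,0]
    - [0.013,-0.063,0]
    - [0.02,-0.1,0]
    - [0.027,-0.138,0]
    - [0.034,-0.176,0]
    - [0.04,-0.214,-0.01]
    - [0.044,-0.25,-0.03]
    - [0.044,-0.25,-0.04]
  roll: [0,0,0,0,0,0,0,0]
  gripper: 0.43

```text
clock: 37.15
tool_pos: [0.5672, -0.0562, 0.1025]
eef_rot: [0.045, 0.999, -0.012, 0.012]
contact_force: [-0.9, -1.6, -1.7]
opening: 0.43
```

carry_out:
  linear:
    - [0,0,0]
    - [0,0,0]
  roll: [0,0]

```text
clock: 37.32
tool_pos: [0.5665, -0.0582, 0.1018]
eef_rot: [0.046, 0.999, -0.013, 0.011]
contact_force: [-1.1, -0.0, -0.3]
opening: 0.428
```

```bash
python3 look.py w32.png block_0
```

```text
37.3667 [ 0.5671 -0.0562  0.1026] [ 0.0452  0.9988 -0.0117  0.0122] yaw 3.051
cut block_0 0.83 [343. 232.] [ 0.565 -0.047  0.046] 3225 top 0.0467 ((569.38427734375, -47.3900146484375), (26.407302856445312, 44.94520950317383), 85.76517486572266)
cut block_0 0.5 [469. 106.] [0.501 0.025 0.038] 1397 top 0.0381 ((501.9463806152344, 26.861644744873047), (20.941577911376953, 17.00150489807129), 87.12522888183594)
```

View pics/w32.png

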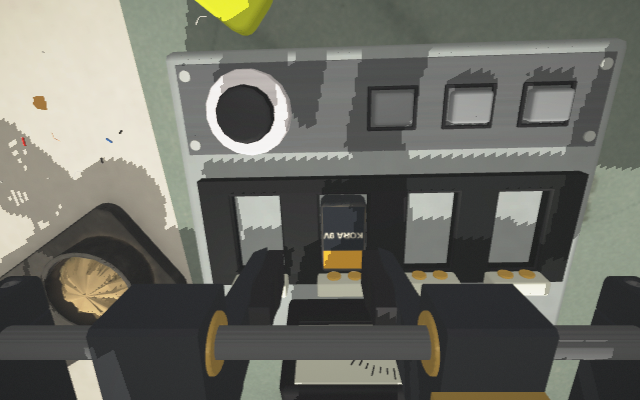

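carry_out:
  linear:
    - [0.002,0.009,0]
    - [0.002,0.009,0]
    - [0.002,0.009,-0.015]
    - [0.002,0.009,-0.025]
    - [0.002,0.009,-0.025]
  roll: [0.015,0.015,0.015,0.015,0.015]

```text
clock: 37.83
tool_pos: [0.5686, -0.045, 0.0768]
eef_rot: [0.036, 0.999, -0.011, 0.012]
contact_force: [0.3, 0.5, -0.3]
opening: 0.431
```

carry_out:
  linear:
    - [0,0,-0.008]
    - [0,0,-0.017]
    - [0,0,-0.018]
    - [0,0,-0.018]
  roll: [0,0,0,0]

```text
clock: 38.17
tool_pos: [0.5685, -0.0447, 0.0584]
eef_rot: [0.036, 0.999, -0.011, 0.012]
contact_force: [0.3, 0.1, 0.9]
opening: 0.43
```

carry_out:
  linear:
    - [0.0005,-0.0027,0.001]
    - [0.0005,-0.0027,0.001]
    - [0.0005,-0.0027,0.001]
  roll: [0,0,0]

```text
clock: 38.42
tool_pos: [0.569, -0.0479, 0.0594]
eef_rot: [0.036, 0.999, -0.011, 0.011]
contact_force: [0.0, -0.3, -0.0]
opening: 0.43
```

carry_out:
  linear:
    - [0,0,0]
    - [0,0,0]
    - [0,0,0]
    - [0,0,0]
    - [0,0,0]
    - [0,0,0]
  roll: [0,0,0,0,0,0]
  gripper: 0.2
  grip_force: 30

```text
clock: 38.92
tool_pos: [0.569, -0.0477, 0.0594]
eef_rot: [0.036, 0.999, -0.011, 0.011]
contact_force: [-0.1, 0.3, 0.4]
opening: 0.295
```

carry_out:
  linear:
    - [0,0,0.01]
    - [0,0,0.03]
    - [0,0,0.055]
    - [-0.005,0.02,0.075]
    - [-0.01,0.055,0.085]
    - [-0.015,0.095,0.085]
    - [-0.02,0.135,0.085]
    - [-0.025,0.175,0.085]
  roll: [0,0,0,0,0,0,0,0]

```text
clock: 39.58
tool_pos: [0.5439, 0.1285, 0.1456]
eef_rot: [0.036, 0.999, -0.011, 0.012]
contact_force: [0.6, 0.0, -0.4]
opening: 0.291
```

carry_out:
  linear:
    - [-0.007,0.03,0]
    - [-0.014,0.065,0]
    - [-0.02,0.095,0]
    - [-0.025,0.118,0]
    - [-0.025,0.122,0]
    - [-0.025,0.122,0]
  roll: [0,0,0,0,0,0]

```text
clock: 40.08
tool_pos: [0.5183, 0.2526, 0.1463]
eef_rot: [0.035, 0.999, -0.01, 0.012]
contact_force: [0.0, 0.0, -0.8]
opening: 0.293
```

```bash
python3 look.py w33.png block_0 tray
```

```text
40.1333 [0.519  0.2501 0.1459] [ 0.0361  0.9992 -0.0116  0.0123] yaw 3.069
cut block_0 0.87 [324. 265.] [0.514 0.253 0.133] 5184 top 0.1336 ((518.8656616210938, 252.3252410888672), (26.362380981445312, 45.684326171875), 86.09883117675781)
cut block_0 0.74 [ 85. 235.] [0.536 0.058 0.029] 25316 top 0.0363 ((524.9051513671875, 76.42947387695312), (134.88160705566406, 254.27569580078125), 46.314327239990234)
cut block_0 0.62 [396. 168.] [0.499 0.308 0.019] 2187 top 0.0198 ((501.8471984863281, 308.40716552734375), (26.910266876220703, 45.49479675292969), 85.8318099975586)
cut block_0 0.61 [476. 144.] [0.485 0.367 0.019] 2600 top 0.0198 ((486.9557189941406, 370.1210021972656), (27.348764419555664, 44.70858383178711), 86.49600982666016)
cut tray 0.88 [430. 141.] [0.484 0.338 0.002] 45736 top 0.011 ((493.93743896484375, 320.7629699707031), (145.66639709472656, 205.47193908691406), 12.933134078979492)
```

View pics/w33.png

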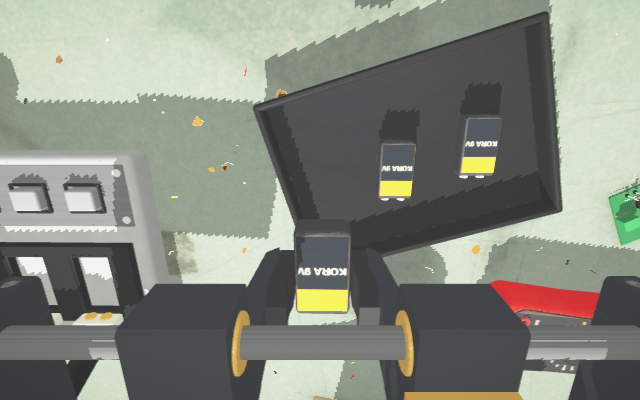

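carry_out:
  linear:
    - [-0.012,0.01,0]
    - [-0.012,0.01,-0.02]
    - [-0.012,0.01,-0.05]
    - [-0.012,0.01,-0.075]
    - [-0.012,0.01,-0.09]
    - [-0.012,0.01,-0.09]
    - [-0.012,0.01,-0.09]
  roll: [0,0,0,0,0,0,0]

```text
clock: 40.82
tool_pos: [0.5078, 0.2562, 0.0551]
eef_rot: [0.039, 0.999, -0.013, 0.012]
contact_force: [0.8, 0.5, -0.2]
opening: 0.294
```

```bash
python3 look.py w34.png block_0
```

```text
40.8667 [0.5082 0.2571 0.056 ] [ 0.0385  0.9991 -0.0124  0.0124] yaw 3.065
cut block_0 0.79 [420. 228.] [0.498 0.307 0.019] 4679 top 0.0197 ((501.5900573730469, 308.1418762207031), (26.75587272644043, 45.34206008911133), 86.1642074584961)
cut block_0 0.62 [323. 265.] [0.503 0.257 0.042] 5141 top 0.0423 ((508.1702575683594, 255.85345458984375), (26.425325393676758, 45.316619873046875), 85.48168182373047)
cut block_0 0.62 [543. 190.] [0.481 0.366 0.02 ] 6202 top 0.0196 ((486.91949462890625, 369.49285888671875), (27.032238006591797, 45.0047721862793), 86.85758972167969)
```

View pics/w34.png

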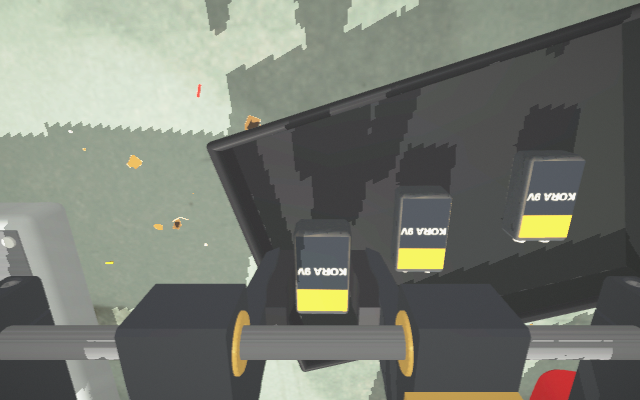

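carry_out:
  linear:
    - [-0.013,0.004,0]
    - [-0.013,0.004,0]
    - [-0.013,0.004,-0.01]
    - [-0.013,0.004,-0.018]
    - [-0.013,0.004,-0.0205]
    - [-0.013,0.004,-0.0205]
  roll: [0,0,0,0,0,0]

```text
clock: 41.42
tool_pos: [0.4954, 0.261, 0.0349]
eef_rot: [0.039, 0.999, -0.013, 0.012]
contact_force: [-0.0, 0.6, -0.6]
opening: 0.292
```

carry_out:
  linear:
    - [0,0,0]
    - [0,0,0]
    - [0,0,0]
    - [0,0,0.015]
    - [0,0,0.045]
    - [0,0,0.085]
    - [0,0,0.12]
    - [0.01,-0.02,0.15]
  roll: [0,0,0,0,0,0,0,0]
  gripper: 0.34

```text
clock: 42.08
tool_pos: [0.5034, 0.2464, 0.1883]
eef_rot: [0.035, 0.999, -0.009, 0.013]
contact_force: [1.2, 1.2, -0.0]
opening: 0.335
```

```bash
python3 look.py w35.png block_0 tray; python3 - <<'E'
from h import *
p=snapshot('top'); save(p,'top3.png')
for q in ['flux_jar','multimeter','screwdriver','solder_reel','block_0']:
    for r in cut_out(p,q): print('cut',q,round(r['confidence'],2),np.round(r['pixel']),np.round(w(p,r['pixel']),3),r['region'].sum())
E
```

```text
42.1333 [0.5094 0.2398 0.1922] [ 0.0394  0.999  -0.0114  0.0168] yaw 3.063
cut block_0 0.93 [344. 169.] [0.494 0.264 0.019] 1475 top 0.0198 ((496.1114196777344, 261.2579040527344), (25.95142364501953, 45.02279281616211), 86.25628662109375)
cut block_0 0.92 [393. 169.] [0.496 0.307 0.019] 1642 top 0.0198 ((501.3182067871094, 308.48333740234375), (26.845937728881836, 43.99911880493164), 86.21792602539062)
cut block_0 0.75 [459. 152.] [0.485 0.365 0.019] 1975 top 0.0197 ((486.9625244140625, 369.9518737792969), (26.766544342041016, 44.69721221923828), 86.69090270996094)
cut tray 0.58 [419. 153.] [0.487 0.334 0.002] 33184 top 0.0132 ((493.863525390625, 320.6875915527344), (145.5006866455078, 205.39675903320312), 12.900282859802246)
cut tray 0.56 [ 94. 232.] [0.537 0.026 0.028] 27973 top 0.0365 ((521.0125732421875, 52.693450927734375), (162.94566345214844, 281.9449462890625), 50.33467483520508)
cut flux_jar 0.55 [402. 149.] [ 0.696 -0.193  0.072] 474
cut multimeter 0.67 [200. 161.] [0.665 0.456 0.048] 1216
cut multimeter 0.46 [231. 224.] [0.461 0.363 0.005] 1163
cut solder_reel 0.77 [466. 194.] [ 0.555 -0.399  0.046] 333
cut block_0 0.43 [226. 217.] [0.485 0.375 0.024] 73
```

View pics/w35.png

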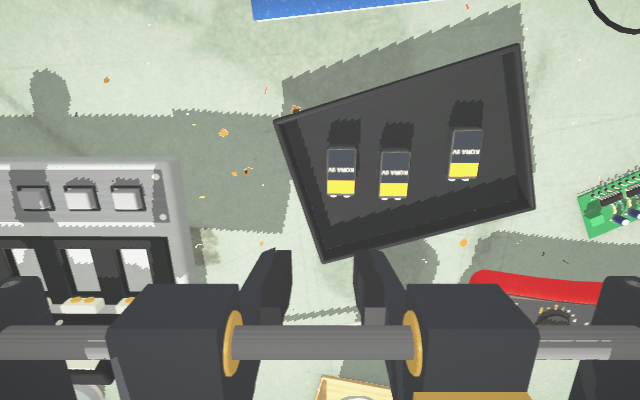

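View pics/top3.png

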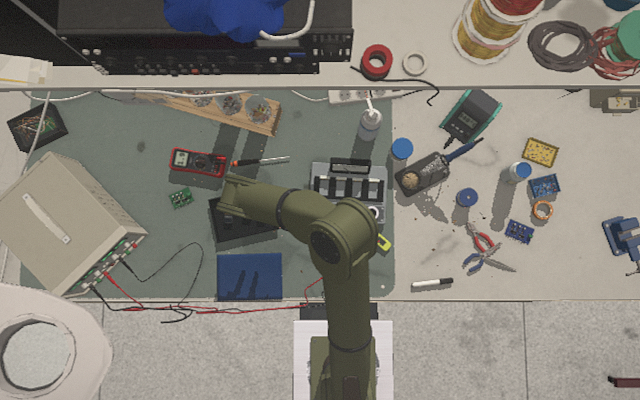

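carry_out:
  linear:
    - [0,0,0.01]
    - [0,0,0.03]
    - [0,0,0.04]
    - [0,0,0.04]
    - [0,0,0.04]
  roll: [0,0,0,0,0]

```text
clock: 42.95
tool_pos: [0.5046, 0.2415, 0.2241]
eef_rot: [0.038, 0.999, -0.013, 0.012]
contact_force: [-0.1, -0.1, -0.4]
opening: 0.336
```

```bash
python3 look.py w36.png block_0 && python3 -c "
from plant import finish_job
print(finish_job())"
```

```text
43.0 [0.5043 0.241  0.2235] [ 0.0379  0.9991 -0.0133  0.0112] yaw 3.066
cut block_0 0.82 [394. 163.] [0.501 0.308 0.02 ] 1319 top 0.0198 ((501.28350830078125, 308.552490234375), (26.630491256713867, 44.03493118286133), 86.13916778564453)
cut block_0 0.69 [454. 139.] [0.481 0.366 0.019] 1471 top 0.0198 ((486.8080139160156, 369.93121337890625), (26.706165313720703, 44.26424789428711), 86.30286407470703)
cut block_0 0.62 [346. 160.] [0.495 0.261 0.019] 1217 top 0.0198 ((495.4561767578125, 261.08282470703125), (26.175046920776367, 44.535675048828125), 86.22471618652344)
the job is handed in; nothing more can be done
None
```

I finished the whole job and handed it in at about 43 s. `finish_job` gives no verdict, so success rests on my own checks.

- **Batteries found:** there were three. Bay 0 was already right, bay 1 was the wrong way round, and one lay loose on the bench. I saw no fourth in any of the pictures.
- **Seating:** I turned the reversed battery end for end and put it in bay 2, and put the loose one in bay 3. All three tops measured at the seated height (about 47 mm), with the snaps towards the contacts.
- **Keys and button:** I pressed the left, middle and right keys in turn until they stopped, at peak forces of about 7, 17 and 13 N. I then held the test button down for about 4.3 s at about 20 N. The needle looked the same in two pictures 1.4 s apart, and the button was up again afterwards. I did not read any of the key or button joint values directly.
- **Tray:** all three batteries lie flat and still inside the black tray, and the gripper was open and clear of everything at hand-in.
- **Other things on the bench:** the jar, multimeter and reel measured within about 12 mm of their first positions. The network did not report the screwdriver in the last overhead picture, but by eye it has not moved.

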